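# Weigh the dish from the back of the sample rack

## Task

The small petri dish at the back of the flat rack is hemmed in by three containers. First lift all three containers out and stand them in the empty steel tray; then take the dish and set it flat in the middle of the balance's round pan, and leave it there. Finally stand each container back in the rack where it stood at the start, keeping everything upright and leaving the other things on the bench alone.

Things in the scene. Friction and masses are not known exactly. Their poses are not given: they have to be found in the camera images.
- rack: flat aluminium rack plate fixed on the bench, 160 (its x) by 210 (its y) mm, 4 mm thick; origin at the centre of its underside, so things on it stand at z = 4 mm; a thin wire rail 31 mm high runs along its far edge at x = +77 mm. The dish lies near (35, 0) mm in its frame, the three containers stand near (35, 70), (-35, 0) and (35, -70) mm, in any order; the rack's places carry no marks
- side_tray: empty open steel tray fixed on the bench, 260 (its x) by 115 (its y) mm outside, walls 4 mm thick, rim 16 mm high; origin at the centre of its underside, inner floor at z = 4 mm. Room for the three containers in a row along its x, 80 mm apart
- balance: white laboratory balance fixed on the bench, housing 185 (x) by 140 (y) by 42 mm high, with a round steel pan 100 mm in diameter that does not move. Origin on the bench level exactly below the pan's centre (z up); the pan's upper face is at z = 52 mm; the housing reaches 120 mm to -x (display side) and 65 mm to +x of the origin
- bottle: round brown bottle, 108 mm high: straight body 50 mm in diameter up to 75 mm, shoulder to 86 mm, black cap 32 mm in diameter above; stands upright, origin at the centre of its underside, z up; about 0.22 kg
- canister: plain steel cylindrical canister, 98 mm high, 50 mm in diameter, the lid (top 10 mm) 52 mm in diameter; stands upright, origin at the centre of its underside, z up; about 0.2 kg
- square_bottle: white plastic bottle with a square body 44 by 44 mm (sides along its x and y) up to 80 mm, grey cap 28 mm in diameter above, 104 mm high in all; stands upright, origin at the centre of its underside, z up; about 0.18 kg
- dish: small closed petri dish with straw-coloured filling, 60 mm in diameter (the lowest 6 mm: 56 mm), 15 mm high, lying flat in the rack; origin at the centre of its underside, z up; about 0.03 kg
- big_dishes: bystander: pair of larger stacked petri dishes (one piece), 90 mm in diameter, 30 mm high, beyond the work; origin at the centre of its underside; leave alone
- tip_box: bystander: grey box with a clear lid, 85 by 120 by 65 mm, beyond the work; origin at the centre of its underside; leave alone
- timer: bystander: small white timer, 60 by 70 by 25 mm, beyond the work; origin at the centre of its underside; leave alone
Not all that is in view belongs to the job. Leave any green or turquoise look-alike of the canister alone.

How it is judged:
On the way, in this order (a step that is already met when the one before it is completed fails the run):
1. all three containers stand released in the steel tray, at the same time (x of bottle in the frame of side_tray between -0.115 and 0.115 m and y of bottle in the frame of side_tray between -0.042 and 0.042 m and z of each of bottle, canister, square_bottle in the frame of side_tray below 0.012 m and linear speed of each of bottle, canister, square_bottle below 0.03 m/s and angle between each of bottle, canister, square_bottle's own z axis and vertical below 0.12 rad and contact force between the fingers and bottle below 0.2 N and x of canister in the frame of side_tray between -0.115 and 0.115 m and y of canister in the frame of side_tray between -0.042 and 0.042 m and contact force between the fingers and canister below 0.2 N and x of square_bottle in the frame of side_tray between -0.115 and 0.115 m and y of square_bottle in the frame of side_tray between -0.042 and 0.042 m and contact force between the fingers and square_bottle below 0.2 N), for 0.2 s.
2. the dish lies released in the middle of the balance's pan (horizontal distance between dish and balance below 0.012 m and z of dish in the frame of balance between 0.047 and 0.058 m and linear speed of dish below 0.03 m/s and angle between dish's own z axis and vertical below 0.12 rad and contact force between the fingers and dish below 0.2 N), for 0.2 s.
At the end, for the whole second after the job is handed in: the dish lies flat on the pan, its centre within 12 mm of the pan's centre, and each of the three containers stands upright in the rack within 15 mm of its own place at the start; all released and at rest (all of step 2 and distance of each of bottle, canister, square_bottle from where it was at the start of the episode below 0.015 m and linear speed of each of bottle, canister, square_bottle below 0.03 m/s and angle between each of bottle, canister, square_bottle's own z axis and vertical below 0.12 rad and contact force between the fingers and bottle below 0.2 N and contact force between the fingers and canister below 0.2 N and contact force between the fingers and square_bottle below 0.2 N); the robot touches nothing.
It fails at once if a bystander was shifted by more than 20 mm (distance of any of big_dishes, tip_box, timer from where it was at the start of the episode above 0.02 m).
It fails at once if a container or the dish was tipped by more than 0.6 rad (angle between any of bottle, canister, square_bottle, dish's own z axis and vertical above 0.6 rad).
It also fails if it takes over 128 s, if anything falls off the work surface, if the arm or the gripper's body presses on something with over 40 N, if the wrist force passes 120 N, or if a joint passes its speed limit or range.

## Robot

A 6-joint arm with a two-finger parallel gripper is mounted at the origin on the work surface. World frame = base frame: x ahead of the robot, y to its left, z up, the work surface at z = 0. Lengths are in m, angles in rad, forces in N, time in s.
With the tool pointing down it reaches from about 0.425 to 0.95 m from the base axis. Payload 3.5 kg.
Tool frame: the origin (TCP) lies between the finger pads; the fingertips stand 22 mm ahead of it and the grasp point (between the pads) lies 3 mm ahead of it (ctrl.nose_length is the z of the fingertips in the tool frame, in m); z points along the fingers, y is the line along which they close (so a half turn about z gives the same grasp; the last joint's range is limited). The gripper opens to 85 mm and grips with 20 to 120 N. Pads are 22 mm wide; open, the fingers measure 114 mm over their backs; the gripper's body (76 mm by 85 mm) begins 54 mm behind the grasp point. The pads swing forward as they close: fully open they stand 13 mm farther back than shut.
Start: joints at [-1.352, 0.286, 1.577, -0, 1.279, -0.15], TCP at [0.243, -0.63, 0.222] pointing down, gripper open.
Joint ranges: [-2.77, 2.77], [-0.9, 2.22], [0.21, 2.48], [-1.53, 4.67], [0.24, 2.81], [-2.84, 2.84]. Speed limits (rad/s): [2.79, 2.79, 3.14, 3.14, 3.14, 3.14].

## Interface

Orientations are given as a unit quaternion [x, y, z, w].
In Python, from plant import ctrl gives the robot as it stands. The module is installed in compiled form; this text tells all that it offers.
- The arm moves only by the tool send_rows, never from a script. Its argument "rows" is text: rows parted by semicolons, each of 7 numbers parted by spaces: the turn, a rotation vector about the tool's x, y, z in shares of 90 degrees (1.0 is 90 degrees), then the shift along the tool's x, y, z in normalised numbers (1 is 750 mm), then the opening, from -1 (shut) to 1 (fully open). A call has 1 to 8 rows; each row is the pose to reach, as a shift and turn from the pose commanded when the call began, along the tool's axes at that moment; what a row does not reach only later rows make up. A row lasts 1/8 s, in which the tool goes at most 62.5 mm and 10.7 degrees, less where a joint would pass 70% of its speed; a pose out of reach is approached as far as the arm can. No shift or turn number may pass 1 either way. A call with a gripper value outside its range is refused whole. The fingers move at their own pace and stop on an object; "grip_force" is the grip in N (left out, the last holds). Time passes only in rows, so rows that repeat a pose let the fingers close. It gives the time, the measured TCP pose, the force, the opening and the grip force at its end, in the units of the state.
- ctrl.get_state(): the state, without advancing time (a new reading comes with each control period).
- ctrl.read_camera(name): name is "scene" or "top" or "wrist"; returns a dict with "color" (400x640x3 uint8, red, green, blue), "fx", "fy", "cx", "cy" (pixels), "extrinsics" (4x4, takes a point from world to camera coordinates). Camera axes: x right, y down, z forward; pixel columns grow to the right and rows downward; lengths in m; the calibration is good to about 2 mm. A picture is of the moment at which its call begins. There is no depth.
- ctrl.sign_off(): hands the job in; it is judged then, once.
Trained networks look in a picture, given as the dict that the camera call returned (one of the last four; its "shot" number tells which), for a name from the list of things; names that differ only in an ending like _2 or _b are one class to them, and where a whole thing is asked for, a point or a joint stands for the part that bears it (a point fixed in the world has none). Each returns a list of dicts, best first, with "p" (0 to 1); they miss things now and then, are a little off and sometimes report something else, mostly with a low value. They report only what shows in the picture. A call takes as long as a camera call. They do not tell look-alikes from the thing itself.
- ctrl.look_for(picture, target): "position" ([x, y, z] in m, in the coordinates of the camera as it stood for that picture, good to about 4 mm: the middle of the surface that is visible of it).
The state is a dict: "time": time; "qpos": joint angles; "dq": joint speeds; "joint_efforts": joint torques, N m; "eef_pos": TCP position; "tcp_rot": TCP orientation; "contact_force": force on the tool from outside, world axes, zero at the start; "wrist_torque": the same for the moment, N m; "opening": opening from 0.0 (shut) to 1.0 (fully open); "finger_force": force on a finger pad.
Only numpy, scipy, OpenCV 4.12 (cv2) and the standard library are available. Lean on these libraries where they do the work, as an engineer would, in place of code of your own. Each camera call takes 0.05 s, during which the arm holds its last target. There are 200 camera calls.

## Working session

There is one attempt and no reset: what is moved stays moved. The work goes in short steps, Python scripts to look and compute and a tool call to move; the robot and the scene stay as the last step left them, time stands still between calls to the robot, and variables do not carry over. Pictures are saved under pics/ and viewed, at most 14 in all, crops included, and the job is handed in when it is done.

Besides the shell and the picture viewer there is one more tool, called after "Emit:" as a command line: name --argument value ..., lists and objects as JSON in quotes. send_rows: Moves the arm, as the interface text tells. Its arguments: {"type":"object","properties":{"rows":{"type":"string"},"grip_force":{"type":"number"}},"required":["rows"]}

```bash
mkdir -p pics; cat > h.py <<'E'
import numpy as np, cv2
from plant import ctrl
from scipy.spatial.transform import Rotation as R
def look(cam,names):
    p=ctrl.read_camera(cam); E=np.array(p["extrinsics"]); out={}
    for n in names:
        out[n]=[]
        for d in ctrl.look_for(p,n)[:4]:
            c=np.array(d["position"]); w=np.linalg.inv(E)@np.r_[c,1]
            out[n].append((round(d["p"],2),np.round(w[:3],4).tolist(),[int(p["fx"]*c[0]/c[2]+p["cx"]),int(p["fy"]*c[1]/c[2]+p["cy"])]))
    return p,out
def save(p,f): cv2.imwrite("pics/"+f,p["color"][:,:,::-1])
def proj(p,P):
    E=np.array(p["extrinsics"]); c=(E@np.c_[np.atleast_2d(P),np.ones(len(np.atleast_2d(P)))].T)[:3]
    return np.c_[p["fx"]*c[0]/c[2]+p["cx"],p["fy"]*c[1]/c[2]+p["cy"]]
def back(p,uv,z):
    E=np.array(p["extrinsics"]); o=-E[:3,:3].T@E[:3,3]
    d=E[:3,:3].T@np.array([(uv[0]-p["cx"])/p["fx"],(uv[1]-p["cy"])/p["fy"],1]); return o+d*(z-o[2])/d[2]
E
python3 - <<'E'
from h import *
N="rack side_tray balance bottle canister square_bottle dish big_dishes tip_box timer".split()
for c in("scene","top"):
    p,o=look(c,N); save(p,c+"0.png"); print(c,p["fx"],p["cx"],p["cy"],np.round(p["extrinsics"],3).tolist())
    for n in N: print(n,*o[n],sep="  ")
s=ctrl.get_state(); print(s["time"],s["tcp_rot"],s["contact_force"],ctrl.nose_length)
E
```

```text
scene 362.45720000945346 320.6975202815443 204.21735387140288 [[-0.786, 0.618, 0.014, 0.46], [0.443, 0.579, -0.685, -0.171], [-0.431, -0.532, -0.728, 1.356], [0.0, 0.0, 0.0, 1.0]]
rack  (0.73, [0.498, -0.2916, 0.0032], [289, 170])
side_tray  (0.7, [0.5212, 0.0093, 0.0072], [338, 223])  (0.69, [0.5229, 0.3107, 0.0424], [414, 286])  (0.31, [0.4998, -0.2868, 0.0027], [289, 171])
balance  (0.96, [0.5225, 0.3123, 0.0456], [415, 285])
bottle  (0.56, [0.566, -0.3607, 0.0727], [260, 152])  (0.27, [0.7441, 0.1456, 0.0301], [307, 290])
canister  (0.63, [0.3297, -0.314, 0.0637], [322, 136])  (0.6, [0.346, -0.431, 0.0633], [300, 123])  (0.58, [0.4784, -0.3151, 0.0905], [288, 145])
square_bottle
dish  (0.58, [0.539, -0.3033, 0.0196], [277, 169])
big_dishes  (0.74, [0.7413, 0.1447, 0.0316], [307, 289])
tip_box  (0.85, [0.7513, -0.1596, 0.0654], [243, 212])
timer  (0.65, [0.7427, 0.0364, 0.0216], [283, 263])
top 420.19041937528834 320.37800194332533 200.99303771302718 [[-0.009, -1.0, 0.018, -0.05], [-0.997, 0.007, -0.079, 0.556], [0.079, -0.019, -0.997, 1.228], [0.0, 0.0, 0.0, 1.0]]
rack  (0.84, [0.4916, -0.304, 0.0055], [403, 222])
side_tray  (0.83, [0.5109, 0.0074, -0.0014], [299, 216])
balance  (0.93, [0.5048, 0.2971, 0.0411], [199, 218])  (0.22, [0.5423, -0.3095, 0.021], [405, 204])
bottle  (0.58, [0.5552, -0.3597, 0.0843], [428, 198])  (0.5, [0.7386, 0.0305, 0.024], [291, 140])  (0.28, [0.4706, -0.3182, 0.0999], [415, 228])
canister  (0.9, [0.3222, -0.3252, 0.1028], [419, 282])  (0.72, [0.4704, -0.3194, 0.1016], [416, 228])  (0.69, [0.3385, -0.4356, 0.0969], [458, 276])
square_bottle  (0.55, [0.5143, -0.2324, 0.0844], [383, 213])
dish
big_dishes  (0.78, [0.7366, 0.1454, 0.03], [252, 140])
tip_box  (0.57, [0.7354, -0.1843, 0.0657], [364, 138])
timer  (0.81, [0.7394, 0.0266, 0.0215], [292, 140])
1.1 [ 9.83048928e-01  1.83343408e-01 -1.87188250e-06 -7.25757443e-06] [ 0.89520957 -0.36398642 -0.8694527 ] 0.022
```

```bash
python3 - <<'E'
import cv2
a=cv2.imread("pics/top0.png"); cv2.imwrite("pics/tc.png",cv2.resize(a[110:310,150:490],None,fx=2.35,fy=2.35,interpolation=2))
a=cv2.imread("pics/scene0.png"); cv2.imwrite("pics/sc.png",cv2.resize(a[90:230,200:370],None,fx=4,fy=4,interpolation=2))
E
```

```text
(no output)
```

View pics/tc.png

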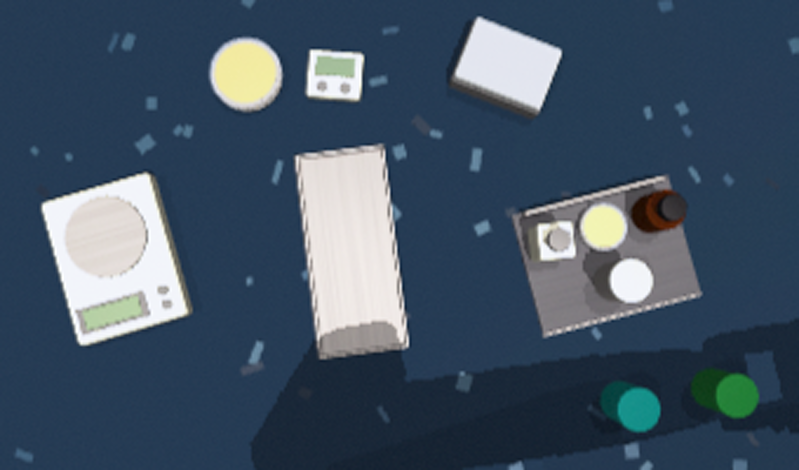

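View pics/sc.png

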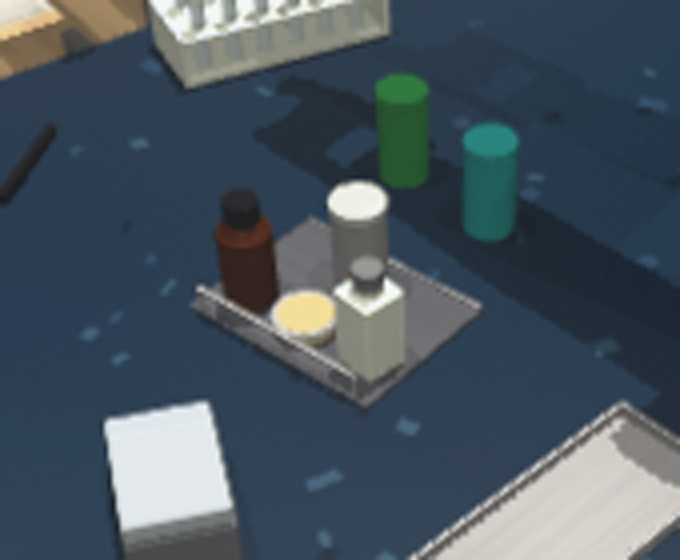

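The white/steel cylinder at top-crop (630,281) is the canister. The green one (738,396) and the turquoise one (638,410) stand off the rack and are look-alikes, so I leave them alone. The dish is at (603,227), the bottle cap at (672,208), the square bottle's cap at (558,239), the tray centre near (352,252) and the pan near (106,235).

```bash
python3 - <<'E'
from h import *
p=ctrl.read_camera("top")
f=lambda u,v,z: back(p,(u/2.35+150-.3,v/2.35+110-.3),z)[:2]
rk=[f(*c,.004) for c in((543,335),(700,295),(668,178),(515,213))]
tr=[f(*c,.016) for c in((320,357),(408,348),(384,146),(297,155))]
bl=[f(*c,.042) for c in((81,346),(190,314),(151,173),(42,204))]
for n,q in(("rack",rk),("tray",tr),("bal",bl)):
    q=np.array(q); x=(q[2]+q[3]-q[0]-q[1])/2; y=(q[0]+q[3]-q[1]-q[2])/2
    print(n,q.mean(0).round(4),"xdir",np.degrees(np.arctan2(x[1],x[0])).round(1),"ydir",np.degrees(np.arctan2(y[1],y[0])).round(1),np.linalg.norm(x).round(3),np.linalg.norm(y).round(3))
for n,u,v,z in(("pan",106,235.5,.052),("dish",603.5,226.5,.019),("bottle",672.5,208.5,.108),("can",630.5,281,.098),("sqcap",558,239,.104)): print(n,f(u,v,z).round(4))
c=rk; q=np.array(rk).mean(0); 
E
```

```text
rack [ 0.5034 -0.3189] xdir 12.8 ydir 103.0 0.158 0.207
tray [0.5109 0.0076] xdir 6.4 ydir 95.4 0.258 0.111
bal [0.5021 0.2984] xdir 16.0 ydir 105.8 0.182 0.139
pan [0.5305 0.3084]
dish [ 0.5391 -0.3124]
bottle [ 0.5541 -0.375 ]
can [ 0.4688 -0.3252]
sqcap [ 0.5191 -0.2388]
```

```bash
cat >> h.py <<'E'
def to(x,y,z,yaw=None):
    "tool-frame turn (deg, about tool z) and shift (mm) from the pose now"
    s=ctrl.get_state(); r=R.from_quat(s["tcp_rot"]); X=r.as_matrix()
    d=X.T@(np.array([x,y,z])-s["eef_pos"])*1000
    now=np.degrees(np.arctan2(X[1,0],X[0,0])); t=0 if yaw is None else now-yaw
    print("yaw",now.round(2),"turnz",round(t,2),"shift",d.round(1),"| tcp",np.round(s["eef_pos"],4),"t",round(s["time"],2))
E
python3 -c "
from h import *
to(.52,-.30,.30,13)"
```

```text
yaw 21.13 turnz 8.13 shift [ 376.9 -207.7  -77.7] | tcp [ 0.2433 -0.6296  0.2223] t 1.15
```

Units first: shifts go in shares of 750 mm and turns go in shares of 90 degrees. So 377 mm is 0.5027, 100 mm is 0.1333, 8 degrees is 0.0889.

Emit:
send_rows --rows "0 0 0.0889 0.0667 -0.036 -0.0267 1;0 0 0.0889 0.1333 -0.0733 -0.0533 1;0 0 0.0889 0.2 -0.1093 -0.08 1;0 0 0.0889 0.2667 -0.1467 -0.104 1;0 0 0.0889 0.3333 -0.184 -0.104 1;0 0 0.0889 0.4 -0.22 -0.104 1;0 0 0.0889 0.4667 -0.2573 -0.104 1;0 0 0.0889 0.5027 -0.2773 -0.104 1" --grip_force 30

```text
time: 2.15
eef_pos: [0.5215, -0.2973, 0.3006]
tcp_rot: [0.993, 0.116, 0.0, 0.0]
contact_force: [-1.1, -0.7, -1.3]
opening: 1.002
finger_force: 0.0
```

```bash
python3 - <<'E'
from h import *
N="rack bottle canister square_bottle dish".split()
p,o=look("wrist",N); save(p,"w1.png")
for n in N: print(n,*o[n],sep="  ")
to(.52,-.30,.30,13)
np.save("w1E",p["extrinsics"]); print(p["fx"],p["cx"],p["cy"])
E
```

```text
rack  (0.97, [0.4983, -0.3039, 0.0071], [321, 170])
bottle  (0.9, [0.5589, -0.3687, 0.0853], [387, 147])
canister  (0.91, [0.344, -0.4434, 0.085], [394, 312])  (0.76, [0.3301, -0.3316, 0.0906], [313, 307])  (0.57, [0.5378, -0.3105, 0.0216], [333, 146])  (0.56, [0.4763, -0.3257, 0.1022], [335, 208])
square_bottle  (0.59, [0.5224, -0.245, 0.0871], [278, 153])
dish  (0.91, [0.5376, -0.3134, 0.022], [335, 147])  (0.32, [0.5611, -0.3679, 0.0852], [387, 145])
yaw 13.07 turnz 0.07 shift [ 0.6 -0.4  0.3] | tcp [ 0.5195 -0.3005  0.3003] t 2.45
311.43709775206946 321.21695296199 193.00224623499545
```

View pics/w1.png

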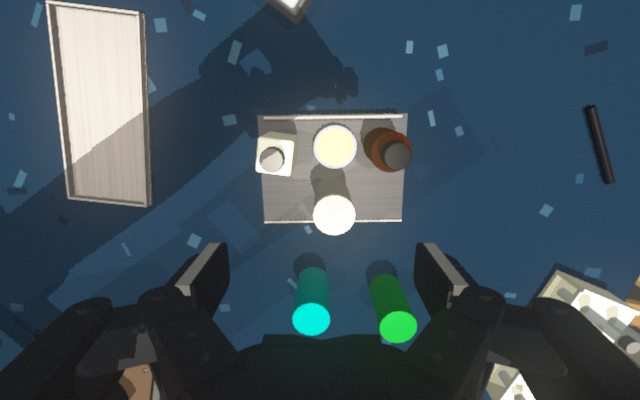

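The wrist view shows the rack aligned with the tool, with the square cap at about (271,160), the dish (334,147), the bottle cap (398,155) and the white lid of the canister (334,215). The turquoise and green cylinders at (311,319) and (398,327) are look-alikes. I'll confirm this in an enlarged crop.

```bash
python3 - <<'E'
import cv2
a=cv2.imread("pics/w1.png"); cv2.imwrite("pics/w1c.png",cv2.resize(a[105:245,250:420],None,fx=4,fy=4,interpolation=2))
E
```

```text
(no output)
```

View pics/w1c.png

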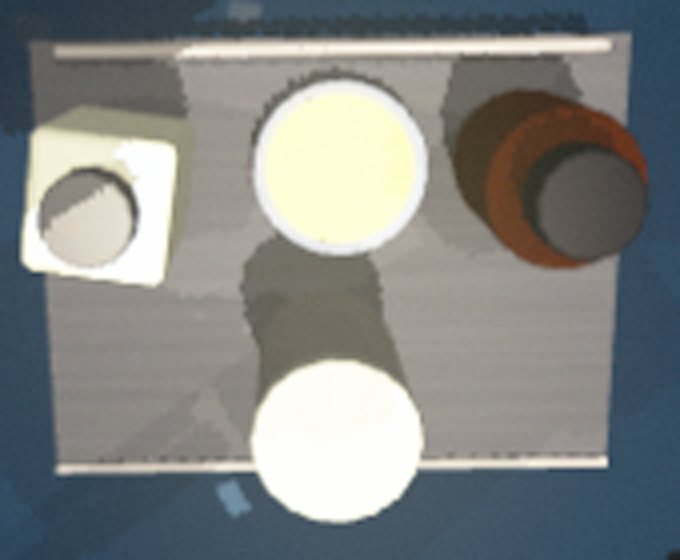

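```bash
python3 - <<'E'
from h import *
p=dict(fx=311.437,fy=311.437,cx=321.217,cy=193.002,extrinsics=np.load("w1E.npy"))
f=lambda u,v,z: back(p,(u/4+250-.4,v/4+105-.4),z)[:2]
q=np.array([f(*c,.084) for c in((35,128),(178,142),(163,286),(23,265))])
print("sq",q.mean(0).round(4),[np.degrees(np.arctan2(*(q[i]-q[j])[::-1])).round(1) for i,j in((0,1),(3,2),(0,3),(1,2))],[np.linalg.norm(q[i]-q[j]).round(4) for i,j in((0,1),(3,2),(0,3),(1,2))])
for n,u,v,z in(("cap",88,218,.108),("bot",592,203,.112),("can",337,441,.102),("dish",341,167,.019),("botsh",568,180,.085)): print(n,f(u,v,z).round(4))
rk=np.array([f(*c,.004) for c in((57,472),(607,466),(631,35),(30,38))]);print(rk.mean(0))
E
```

```text
sq [ 0.5179 -0.2411] [np.float64(97.8), np.float64(94.6), np.float64(5.2), np.float64(6.0)] [np.float64(0.0419), np.float64(0.0425), np.float64(0.0412), np.float64(0.0436)]
cap [ 0.5185 -0.2412]
bot [ 0.5553 -0.3756]
can [ 0.4685 -0.3254]
dish [ 0.5383 -0.3127]
botsh [ 0.5576 -0.3741]
[ 0.50170519 -0.31877539]
```

```bash
python3 -c "
from h import *
to(.518,-.2405,.066,6)"
```

```text
yaw 13.07 turnz 7.07 shift [ 12.2 -58.8 234.3] | tcp [ 0.5195 -0.3005  0.3003] t 2.45
```

To row units: 234 mm is 0.312, 215 mm is 0.2867, 7 degrees is 0.0778.

Emit:
send_rows --rows "0 0 0.0778 0.016 -0.0787 0 1;0 0 0.0778 0.016 -0.0787 0.08 1;0 0 0.0778 0.016 -0.0787 0.1533 1;0 0 0.0778 0.016 -0.0787 0.2 1;0 0 0.0778 0.016 -0.0787 0.2467 1;0 0 0.0778 0.016 -0.0787 0.2867 1;0 0 0.0778 0.016 -0.0787 0.312 1;0 0 0.0778 0.016 -0.0787 0.312 1"

```text
time: 3.45
eef_pos: [0.5171, -0.2397, 0.0649]
tcp_rot: [0.999, 0.053, -0.001, -0.001]
contact_force: [0.1, -0.7, -0.6]
opening: 1.0
finger_force: 0.0
```

Emit:
send_rows --rows "0 0 0 0 0 0 -1;0 0 0 0 0 0 -1;0 0 0 0 0 0 -1;0 0 0 0 0 0 -1;0 0 0 0 0 0 -1;0 0 0 0 0 0 -1" --grip_force 30

```text
time: 4.2
eef_pos: [0.5194, -0.2401, 0.0681]
tcp_rot: [0.999, 0.054, 0.001, 0.001]
contact_force: [-0.6, 0.4, 6.2]
opening: 0.503
finger_force: 31.4
```

```bash
python3 -c "
from h import *
s=ctrl.get_state();print(s['opening'],s['finger_force'],s['contact_force'])
to(.5955,.0165,.18,6)"
```

```text
0.502908421296957 31.358485221862793 [-0.63229046  0.4435851   6.20795464]
yaw 6.14 turnz 0.14 shift [ 103.3 -246.8 -112.2] | tcp [ 0.5194 -0.2401  0.0681] t 4.2
```

To row units: -247 mm is -0.3293, -112 mm is -0.1493.

Emit:
send_rows --rows "0 0 0 0 0 -0.04 -1;0 0 0 0 0 -0.1 -1;0 0 0 0.0133 -0.0267 -0.1493 -1;0 0 0 0.04 -0.0933 -0.1493 -1;0 0 0 0.0667 -0.16 -0.1493 -1;0 0 0 0.096 -0.2267 -0.1493 -1;0 0 0 0.1227 -0.2933 -0.1493 -1;0 0 0 0.1373 -0.3293 -0.1493 -1" --grip_force 50

```text
time: 5.2
eef_pos: [0.5937, 0.0199, 0.1771]
tcp_rot: [0.998, 0.055, -0.001, -0.0]
contact_force: [0.5, -0.2, -1.8]
opening: 0.497
finger_force: 51.2
```

To row units: 111 mm is 0.148, 107 mm is 0.1427.

Emit:
send_rows --rows "0 0 0 0 0 0.04 -1;0 0 0 0 0 0.08 -1;0 0 0 0 0 0.1133 -1;0 0 0 0 0 0.1333 -1;0 0 0 0 0 0.1427 -1;0 0 0 0 0 0.148 -1;0 0 0 0 0 0.148 -1;0 0 0 0 0 0.148 -1"

```text
time: 6.2
eef_pos: [0.5952, 0.017, 0.0683]
tcp_rot: [0.999, 0.053, 0.001, 0.0]
contact_force: [1.1, -1.0, 0.5]
opening: 0.489
finger_force: 51.3
```

```bash
python3 -c "
from h import *
s=ctrl.get_state();print(s['opening'],s['finger_force'],s['contact_force'])
p,o=look('wrist',['square_bottle','side_tray']);save(p,'w2.png');print(o)
to(.5955,.0165,.18,6)"
```

```text
0.48878438553132325 51.3482791185379 [ 1.13813668 -0.98540302  0.49153881]
{'square_bottle': [(0.64, [0.6048, 0.0187, 0.0853], [318, 234])], 'side_tray': [(0.9, [0.6053, 0.0171, 0.0015], [322, 188])]}
yaw 6.13 turnz 0.13 shift [   0.5    0.6 -111.7] | tcp [0.5952 0.017  0.0683] t 6.35
```

To row units: -115 mm is -0.1533, -80 mm is -0.1067.

Emit:
send_rows --rows "0 0 0 0 0 0.0013 -1;0 0 0 0 0 0.0027 1;0 0 0 0 0 0.0027 1;0 0 0 0 0 0.0027 1;0 0 0 0 0 -0.04 1;0 0 0 0 0 -0.1067 1;0 0 0 0 0 -0.1533 1;0 0 0 0 0 -0.1533 1"

```text
time: 7.35
eef_pos: [0.5967, 0.0168, 0.1865]
tcp_rot: [0.999, 0.053, 0.004, 0.001]
contact_force: [0.1, -0.4, -1.1]
opening: 0.996
finger_force: 0.0
```

```bash
python3 -c "
from h import *
p,o=look('top',['square_bottle','canister']);print(o)
to(.4688,-.3254,.060,13)"
```

```text
{'square_bottle': [(0.5, [0.5791, 0.0081, 0.0862], [298, 191])], 'canister': [(0.91, [0.336, -0.4379, 0.0968], [459, 276]), (0.84, [0.3246, -0.3246, 0.1016], [419, 281]), (0.72, [0.4707, -0.3204, 0.1002], [416, 228])]}
yaw 6.13 turnz -6.87 shift [-160.1  327.5  120.8] | tcp [0.5933 0.0172 0.1805] t 7.5
```

To row units: 327 mm is 0.436, -160 mm is -0.2133, -7 degrees is -0.0778.

Emit:
send_rows --rows "0 0 -0.0778 -0.0307 0.0627 0 1;0 0 -0.0778 -0.0613 0.1253 0 1;0 0 -0.0778 -0.096 0.196 0 1;0 0 -0.0778 -0.1307 0.2667 0 1;0 0 -0.0778 -0.1653 0.3373 0 1;0 0 -0.0778 -0.2 0.408 0 1;0 0 -0.0778 -0.2133 0.436 0.0067 1;0 0 -0.0778 -0.2133 0.436 0.0533 1"

```text
time: 8.5
eef_pos: [0.47, -0.328, 0.1424]
tcp_rot: [0.994, 0.113, 0.001, 0.001]
contact_force: [-0.7, -0.0, -0.4]
opening: 0.999
finger_force: 0.0
```

```bash
python3 -c "
from h import *
to(.4688,-.3254,.060,13)"
```

```text
yaw 12.94 turnz -0.06 shift [-0.7 -3.  82.4] | tcp [ 0.47   -0.328   0.1424] t 8.5
```

Emit:
send_rows --rows "0 0 0 0 0 0.04 1;0 0 0 0 0 0.08 1;0 0 0 0 0 0.108 1;0 0 0 0 0 0.108 1;0 0 0 0 0 0.108 -1;0 0 0 0 0 0.108 -1;0 0 0 0 0 0.108 -1;0 0 0 0 0 0.108 -1" --grip_force 40

```text
time: 9.5
eef_pos: [0.4708, -0.3256, 0.0627]
tcp_rot: [0.993, 0.114, 0.001, 0.001]
contact_force: [-0.8, 1.5, 5.0]
opening: 0.596
finger_force: 41.7
```

Emit:
send_rows --rows "0 0 0 0 0 0 -1;0 0 0 0 0 0 -1"

```text
time: 9.75
eef_pos: [0.4709, -0.3256, 0.0627]
tcp_rot: [0.993, 0.114, 0.001, 0.001]
contact_force: [-0.4, 2.3, 5.4]
opening: 0.592
finger_force: 41.8
```

```bash
python3 -c "
from h import *
s=ctrl.get_state();print(s['opening'],s['finger_force'],s['contact_force'])
to(.5210,.0090,.18,6)"
```

```text
0.5919664857014021 41.8205451965332 [-0.39551379  2.32148417  5.35726298]
yaw 13.13 turnz 7.13 shift [ 125.  -314.3 -117.7] | tcp [ 0.4709 -0.3256  0.0627] t 9.75
```

To row units: -300 mm is -0.4, -117 mm is -0.156, 7 degrees is 0.0778.

Emit:
send_rows --rows "0 0 0 0 0 -0.04 -1;0 0 0 0 0 -0.1 -1;0 0 0.0222 0.02 -0.0467 -0.156 -1;0 0 0.0444 0.048 -0.12 -0.156 -1;0 0 0.0556 0.076 -0.1933 -0.156 -1;0 0 0.0778 0.1053 -0.2667 -0.156 -1;0 0 0.0778 0.1333 -0.34 -0.156 -1;0 0 0.0778 0.1587 -0.4 -0.156 -1" --grip_force 50

```text
time: 10.75
eef_pos: [0.517, -0.0036, 0.1772]
tcp_rot: [0.999, 0.054, -0.001, -0.0]
contact_force: [-0.1, -0.5, -2.2]
opening: 0.586
finger_force: 52.5
```

To row units: 116 mm is 0.1547, 113 mm is 0.1507.

Emit:
send_rows --rows "0 0 0 0.0053 -0.02 0.0267 -1;0 0 0 0.0053 -0.02 0.08 -1;0 0 0 0.0053 -0.02 0.12 -1;0 0 0 0.0053 -0.02 0.14 -1;0 0 0 0.0053 -0.02 0.1507 -1;0 0 0 0.0053 -0.02 0.1547 -1;0 0 0 0.0053 -0.02 0.1547 -1"

```text
time: 11.62
eef_pos: [0.5212, 0.0092, 0.0634]
tcp_rot: [0.999, 0.053, 0.001, 0.0]
contact_force: [1.0, 0.1, -2.3]
opening: 0.589
finger_force: 52.7
```

```bash
python3 -c "
from h import *
s=ctrl.get_state();print(s['opening'],s['finger_force'],s['contact_force'])
to(.5210,.0090,.06,6)"
```

```text
0.589467783376734 52.72010028362274 [ 0.9684417   0.12603755 -2.32432805]
yaw 6.13 turnz 0.13 shift [-0.3  0.1  3.4] | tcp [0.5212 0.0092 0.0634] t 11.62
```

To row units: -116 mm is -0.1547, -80 mm is -0.1067.

Emit:
send_rows --rows "0 0 0 0 0 0.0013 -1;0 0 0 0 0 0.0027 -1;0 0 0 0 0 0.0027 1;0 0 0 0 0 0.0027 1;0 0 0 0 0 0.0027 1;0 0 0 0 0 -0.04 1;0 0 0 0 0 -0.1067 1;0 0 0 0 0 -0.1547 1"

```text
time: 12.62
eef_pos: [0.5207, 0.0093, 0.1803]
tcp_rot: [0.999, 0.053, 0.001, 0.0]
contact_force: [0.9, 0.6, -0.8]
opening: 1.0
finger_force: 0.0
```

```bash
python3 -c "
from h import *
p,o=look('top',['square_bottle','canister']);print(o);save(p,'t2.png')
to(.555,-.3755,.067,13)"
```

```text
{'square_bottle': [(0.67, [0.6085, 0.0128, 0.0877], [296, 180])], 'canister': [(0.91, [0.3256, -0.327, 0.1015], [420, 281]), (0.73, [0.3377, -0.4385, 0.0978], [459, 276])]}
yaw 6.13 turnz -6.87 shift [ -8.7 385.8 114.4] | tcp [0.5218 0.0092 0.1808] t 12.78
```

To row units: 386 mm is 0.5147, 356 mm is 0.4747, -7 degrees is -0.0778.

Emit:
send_rows --rows "0 0 -0.0778 0 0.064 0 1;0 0 -0.0778 -0.0027 0.128 0 1;0 0 -0.0778 -0.0053 0.1973 0 1;0 0 -0.0778 -0.0067 0.2667 0 1;0 0 -0.0778 -0.008 0.336 0 1;0 0 -0.0778 -0.0093 0.4053 0 1;0 0 -0.0778 -0.0107 0.4747 0 1;0 0 -0.0778 -0.012 0.5147 0 1"

```text
time: 13.78
eef_pos: [0.5514, -0.3772, 0.1754]
tcp_rot: [0.994, 0.113, -0.001, -0.001]
contact_force: [0.2, -1.0, 0.4]
opening: 0.998
finger_force: 0.0
```

To row units: 114 mm is 0.152, 100 mm is 0.1333.

Emit:
send_rows --rows "0 0 0 0 0 0.04 1;0 0 0 0 0 0.0933 1;0 0 0 0 0 0.1333 1;0 0 0 0 0 0.152 1;0 0 0 0 0 0.152 1;0 0 0 0 0 0.152 -1;0 0 0 0 0 0.152 -1;0 0 0 0 0 0.152 -1" --grip_force 40

```text
time: 14.78
eef_pos: [0.5536, -0.3762, 0.0667]
tcp_rot: [0.993, 0.114, 0.001, 0.001]
contact_force: [-0.1, 0.5, 3.9]
opening: 0.531
finger_force: 38.2
```

Emit:
send_rows --rows "0 0 0 0 0 0 -1;0 0 0 0 0 0 -1;0 0 0 0 0 0 -1"

```text
time: 15.15
eef_pos: [0.5536, -0.3762, 0.0667]
tcp_rot: [0.993, 0.114, 0.001, 0.001]
contact_force: [-0.1, 0.1, 5.7]
opening: 0.532
finger_force: 38.6
```

```bash
python3 -c "
from h import *
s=ctrl.get_state();print(s['opening'],s['finger_force'],s['contact_force'])
p,o=look('wrist',['bottle']);print(o);save(p,'w3.png')
to(.4464,.0010,.18,6)"
```

```text
0.531704597527072 38.63276793679688 [-0.13120373  0.09943017  5.69639462]
{'bottle': [(0.56, [0.5687, -0.3741, 0.0989], [324, 237]), (0.3, [0.5253, -0.2726, 0.0046], [172, 208])]}
yaw 13.13 turnz 7.13 shift [ -18.5 -391.4 -114.5] | tcp [ 0.5536 -0.3762  0.0667] t 15.25
```

View pics/w3.png

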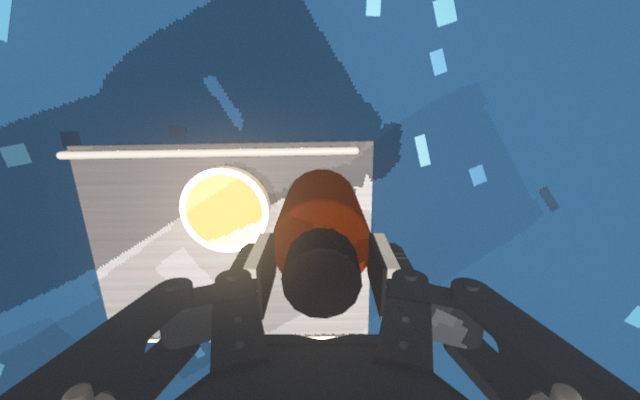

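The fingers hold the bottle centred sideways, with the cap at (321,272) and the dish untouched at (224,209). The opening is narrower than 50 mm, so I'll check the fore-aft offset.

```bash
python3 -c "
from h import *
p=ctrl.read_camera('wrist')
print(back(p,(321,272),.112),back(p,(224,209),.019), proj(p,[[.5536,-.3762,.067],[.5536,-.3762,.112]]))
to(.4464,.0010,.18,6)"
```

```text
[ 0.559963   -0.37481859  0.112     ] [ 0.53929648 -0.31248179  0.019     ] [[320.69822495 239.14081632]
 [320.72703302 286.96715767]]
yaw 13.13 turnz 7.13 shift [ -18.5 -391.4 -114.5] | tcp [ 0.5536 -0.3762  0.0667] t 15.3
```

```bash
python3 -c "
from h import *
p=ctrl.read_camera('scene');a=p['color'][:,:,::-1]
c=proj(p,[[.5536,-.3762,.06]])[0].astype(int);print(c)
cv2.imwrite('pics/s2.png',cv2.resize(a[c[1]-50:c[1]+50,c[0]-60:c[0]+60],None,fx=6,fy=6,interpolation=2))"
```

```text
[261 151]
```

View pics/s2.png

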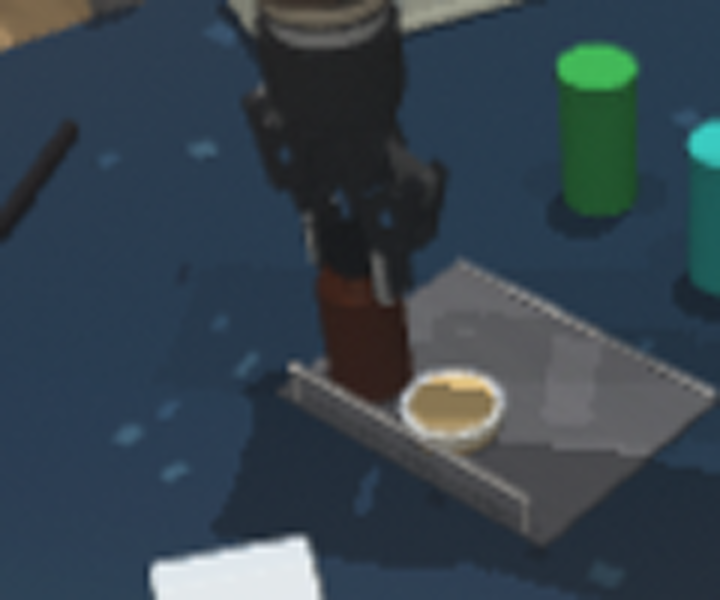

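To row units: 5 mm is 0.0067, 2.5 mm is 0.0033.

Emit:
send_rows --rows "0 0 0 0 0 0 1;0 0 0 0 0 0 1;0 0 0 0 0 0 1;0 0 0 0.0067 0 0.0033 1;0 0 0 0.0067 0 0.0033 1;0 0 0 0.0067 0 0.0033 -1;0 0 0 0.0067 0 0.0033 -1;0 0 0 0.0067 0 0.0033 -1" --grip_force 30

```text
time: 16.35
eef_pos: [0.5576, -0.3745, 0.0623]
tcp_rot: [0.993, 0.114, 0.0, 0.0]
contact_force: [-0.9, -0.2, 1.4]
opening: 0.558
finger_force: 31.0
```

Emit:
send_rows --rows "0 0 0 0 0 0 -1;0 0 0 0 0 0 -1;0 0 0 0 0 0 -1"

```text
time: 16.73
eef_pos: [0.5576, -0.3745, 0.0623]
tcp_rot: [0.993, 0.114, 0.0, 0.0]
contact_force: [-0.2, 0.1, 2.7]
opening: 0.56
finger_force: 31.2
```

```bash
python3 -c "
from h import *
s=ctrl.get_state();print(s['opening'],s['finger_force'],s['contact_force'])
p,o=look('wrist',['bottle']);print(o);save(p,'w4.png')
to(.4464,.0010,.18,6)"
```

```text
0.5601577030211082 31.17289208676084 [-0.17463611  0.11935349  2.66715008]
{'bottle': [(0.77, [0.5666, -0.3725, 0.0938], [320, 249])]}
yaw 13.13 turnz 7.13 shift [ -23.  -390.8 -118. ] | tcp [ 0.5577 -0.3745  0.0623] t 16.82
```

View pics/w4.png

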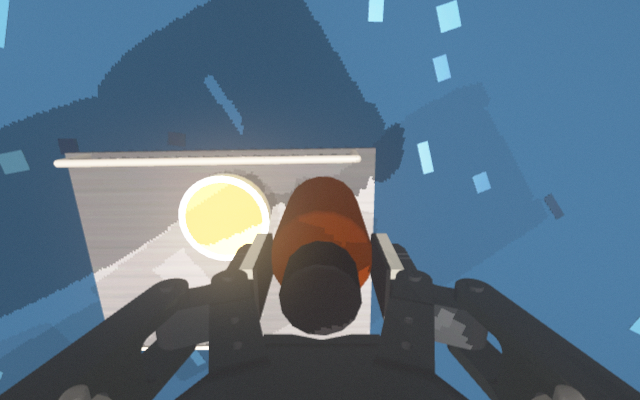

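```bash
python3 -c "
from h import *
p=ctrl.read_camera('wrist')
print(back(p,(320,291),.112), back(p,(322,200),.07),proj(p,[[.5577,-.3745,.112]]))
s=ctrl.get_state();print(s['wrist_torque'])"
```

```text
[ 0.55872056 -0.3740283   0.112     ] [ 0.58103071 -0.3696462   0.07      ] [[320.60616504 293.57211166]]
[0.01549614 0.01540975 0.05807517]
```

To row units: -20 mm is -0.0267, -10 mm is -0.0133.

Emit:
send_rows --rows "0 0 0 0 0 -0.0067 -1;0 0 0 0 0 -0.0133 -1;0 0 0 0 0 -0.0267 -1;0 0 0 0 0 -0.0267 -1;0 0 0 0 0 -0.0267 -1" --grip_force 50

```text
time: 17.5
eef_pos: [0.5574, -0.3741, 0.0819]
tcp_rot: [0.993, 0.114, 0.0, 0.0]
contact_force: [0.0, 0.7, -1.7]
opening: 0.547
finger_force: 51.5
```

```bash
python3 -c "
from h import *
s=ctrl.get_state();print(s['opening'],s['finger_force'],s['contact_force'])
p=ctrl.read_camera('scene');a=p['color'][:,:,::-1]
c=proj(p,[[.5536,-.3762,.06]])[0].astype(int)
cv2.imwrite('pics/s3.png',cv2.resize(a[c[1]-50:c[1]+50,c[0]-60:c[0]+60],None,fx=6,fy=6,interpolation=2))
to(.4464,.0010,.18,6)"
```

```text
0.5474643320517736 51.54625251845573 [ 0.01824379  0.70611024 -1.70020535]
yaw 13.13 turnz 7.13 shift [ -22.8 -390.5  -98.2] | tcp [ 0.5573 -0.374   0.0816] t 17.55
```

View pics/s3.png

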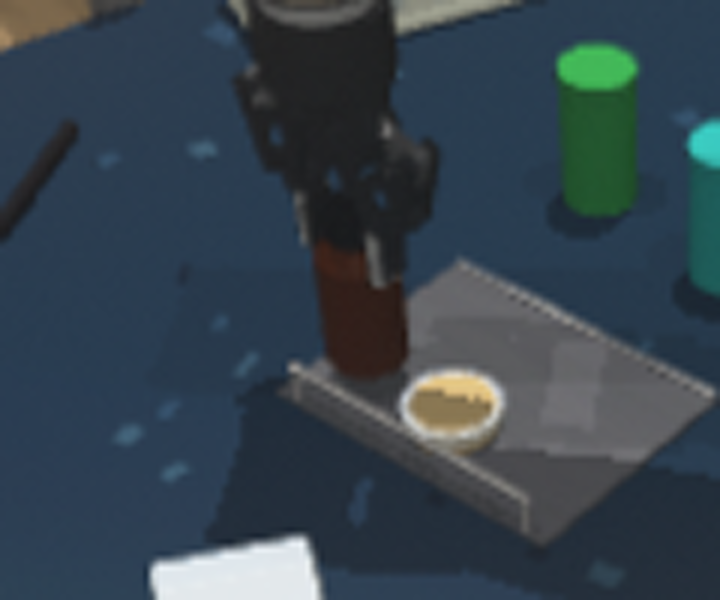

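The bottle has lifted clear and hangs upright, with the dish undisturbed. I'll carry it to the tray.

To row units: -280 mm is -0.3733, -230 mm is -0.3067, 7 degrees is 0.0778.

Emit:
send_rows --rows "0 0 0 0 0 -0.0533 -1;0 0 0 0 0 -0.1067 -1;0 0 0.0222 -0.0013 -0.04 -0.1307 -1;0 0 0.0444 -0.0053 -0.1067 -0.1307 -1;0 0 0.0667 -0.0107 -0.1733 -0.1307 -1;0 0 0.0778 -0.0147 -0.24 -0.1307 -1;0 0 0.0778 -0.0187 -0.3067 -0.1307 -1;0 0 0.0778 -0.0227 -0.3733 -0.1307 -1"

```text
time: 18.55
eef_pos: [0.4764, -0.1038, 0.1796]
tcp_rot: [0.999, 0.053, -0.0, -0.0]
contact_force: [0.8, 0.4, -1.0]
opening: 0.548
finger_force: 52.1
```

```bash
python3 -c "
from h import *
s=ctrl.get_state();print(s['opening'],s['finger_force'],s['contact_force'])
to(.4464,.0010,.0625,6)"
```

```text
0.5475324825839673 52.1244183217641 [ 0.75108227  0.44994895 -0.95967846]
yaw 6.11 turnz 0.11 shift [ -18.7 -107.4  117.1] | tcp [ 0.4764 -0.1038  0.1796] t 18.55
```

To row units: 114 mm is 0.152, 107 mm is 0.1427.

Emit:
send_rows --rows "0 0 0 -0.0107 -0.06 0 -1;0 0 0 -0.0213 -0.12 0 -1;0 0 0 -0.0253 -0.1413 0.0267 -1;0 0 0 -0.0253 -0.1413 0.08 -1;0 0 0 -0.0253 -0.1413 0.12 -1;0 0 0 -0.0253 -0.1413 0.1427 -1;0 0 0 -0.0253 -0.1413 0.152 -1;0 0 0 -0.0253 -0.1413 0.152 -1"

```text
time: 19.55
eef_pos: [0.447, -0.002, 0.0657]
tcp_rot: [0.999, 0.053, -0.0, -0.0]
contact_force: [0.9, -0.1, -1.7]
opening: 0.546
finger_force: 52.1
```

```bash
python3 -c "
from h import *
s=ctrl.get_state();print(s['opening'],s['finger_force'],s['contact_force'])
to(.4464,.0010,.0625,6)"
```

```text
0.5456872397879141 52.138887793407775 [ 0.91891828 -0.09929312 -1.69437073]
yaw 6.13 turnz 0.13 shift [-0.2 -3.1  3.2] | tcp [ 0.447  -0.002   0.0657] t 19.55
```

Next I lower until the load is taken, release, rise, and head for a wrist view of the dish.

To row units: -125 mm is -0.1667, -80 mm is -0.1067.

Emit:
send_rows --rows "0 0 0 0 0 0.002 -1;0 0 0 0 0 0.004 -1;0 0 0 0 0 0.004 1;0 0 0 0 0 0.004 1;0 0 0 0 0 0.004 1;0 0 0 0 0 -0.04 1;0 0 0 0 0 -0.1067 1;0 0 0 0 0 -0.1667 1"

```text
time: 20.55
eef_pos: [0.4471, -0.002, 0.1925]
tcp_rot: [0.999, 0.053, 0.0, 0.0]
contact_force: [1.0, -0.3, 2.0]
opening: 0.997
finger_force: 0.0
```

```bash
python3 -c "
from h import *
p=ctrl.read_camera('scene');a=p['color'][:,:,::-1]
c=proj(p,[[.52,.0,.05]])[0].astype(int);print(c)
cv2.imwrite('pics/s4.png',cv2.resize(a[c[1]-100:c[1]+70,c[0]-100:c[0]+100],None,fx=3.5,fy=3.5,interpolation=2))
print(look('top',['bottle','canister','square_bottle','dish'])[1])
to(.5387,-.3125,.18,13)"
```

```text
[337 212]
{'bottle': [(0.26, [0.5024, 0.2969, 0.0414], [199, 219])], 'canister': [(0.95, [0.3384, -0.4344, 0.0972], [458, 276]), (0.94, [0.3256, -0.3274, 0.1036], [420, 281]), (0.71, [0.5203, 0.006, 0.1022], [299, 211])], 'square_bottle': [(0.73, [0.5901, 0.0158, 0.0842], [295, 187])], 'dish': [(0.6, [0.5375, -0.3089, 0.0218], [405, 206])]}
yaw 6.13 turnz -6.87 shift [ 58.8 318.8   9. ] | tcp [ 0.4462 -0.0018  0.1894] t 20.85
```

View pics/s4.png

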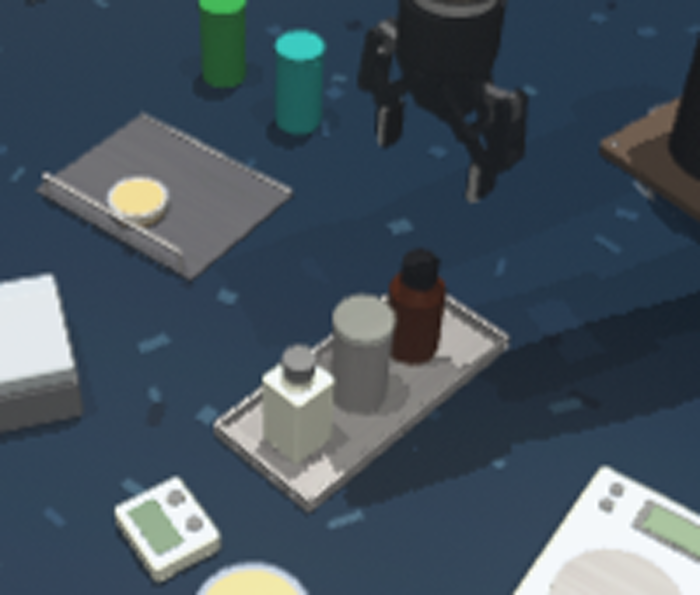

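All three containers stand upright in the tray: square crop (298,410), canister (362,355), bottle (417,310). The dish is free at (138,200).

To row units: 319 mm is 0.4253, 304 mm is 0.4053, -7 degrees is -0.0778.

Emit:
send_rows --rows "0 0 -0.0778 0.012 0.064 0 1;0 0 -0.0778 0.024 0.1307 0 1;0 0 -0.0778 0.0373 0.2 0 1;0 0 -0.0778 0.0493 0.2693 0 1;0 0 -0.0778 0.0627 0.3387 0 1;0 0 -0.0778 0.0747 0.4053 0 1;0 0 -0.0778 0.0787 0.4253 0.012 1;0 0 -0.0778 0.0787 0.4253 0.0667 1"

```text
time: 21.85
eef_pos: [0.5409, -0.3146, 0.1412]
tcp_rot: [0.994, 0.114, 0.001, 0.001]
contact_force: [0.9, 0.6, -0.2]
opening: 0.997
finger_force: 0.0
```

```bash
python3 -c "
from h import *
p,o=look('wrist',['dish']);print(o);save(p,'w5.png')
a=p['color'].astype(int); m=((a[:,:,0]-a[:,:,2]>45)&(a[:,:,0]>120)).astype('uint8')
n,l,st,ce=cv2.connectedComponentsWithStats(m);i=1+st[1:,4].argmax();print(st[i],ce[i],back(p,ce[i],.018))
to(.5387,-.3125,.027,13)"
```

```text
{'dish': [(0.6, [0.541, -0.3126, 0.02], [318, 182])]}Traceback (most recent call last):
  File "<string>", line 5, in <module>
    n,l,st,ce=cv2.connectedComponentsWithStats(m);i=1+st[1:,4].argmax();print(st[i],ce[i],back(p,ce[i],.018))
                                                      ~~~~~~~~~~~~~~~^^
ValueError: attempt to get argmax of an empty sequence
```

```bash
python3 -c "
from h import *
to(.5390,-.3126,.027,13)"
```

```text
yaw 13.13 turnz 0.13 shift [  3.2   5.  106.2] | tcp [ 0.536  -0.3095  0.1332] t 21.95
```

To row units: 112 mm is 0.1493, 108 mm is 0.144.

Emit:
send_rows --rows "0 0 0 0 0 0.04 1;0 0 0 0 0 0.08 1;0 0 0 0 0 0.1133 1;0 0 0 0 0 0.1333 1;0 0 0 0 0 0.144 1;0 0 0 0 0 0.1493 1;0 0 0 0 0 0.1493 1;0 0 0 0 0 0.1493 1" --grip_force 20

```text
time: 22.95
eef_pos: [0.5403, -0.3133, 0.0298]
tcp_rot: [0.993, 0.114, 0.001, 0.001]
contact_force: [0.8, -0.2, 0.1]
opening: 1.003
finger_force: 0.0
```

```bash
python3 -c "
from h import *
to(.5390,-.3126,.027,13)
p=ctrl.read_camera('wrist');save(p,'w6.png');p=ctrl.read_camera('scene');a=p['color'][:,:,::-1]
c=proj(p,[[.539,-.3125,.03]])[0].astype(int)
b=cv2.resize(a[c[1]-40:c[1]+30,c[0]-50:c[0]+50],None,fx=6,fy=6,interpolation=2)
w=cv2.imread('pics/w6.png')[100:400,160:480]; cv2.imwrite('pics/c6.png',b)"
```

```text
yaw 13.13 turnz 0.13 shift [-1.1 -1.   2.8] | tcp [ 0.5403 -0.3133  0.0298] t 22.95
```

View pics/c6.png

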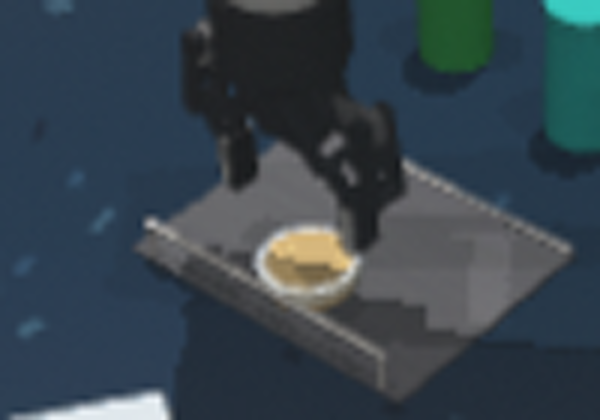

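```bash
python3 -c "
from h import *
p=ctrl.read_camera('scene')
c=proj(p,[[.539,-.3125,.03]])[0].astype(int)
y=np.radians(103);d=np.array([np.cos(y),np.sin(y)])*.05
P=[[.5403,-.3133,z] for z in(.01,.02,.03,.04)]+[[.5403+s*d[0],-.3133+s*d[1],.02] for s in(-1,1)]+[[.539,-.3125,.019]]
print((proj(p,P)-c+[50,40])*6)
w=cv2.imread('pics/w6.png');cv2.imwrite('pics/w6c.png',w)"
```

```text
[[305.0549958  271.33987883]
 [303.75791857 258.48991232]
 [302.44593544 245.49227506]
 [301.11878797 232.3444068 ]
 [242.80662818 223.06002124]
 [366.75857694 295.11106421]
 [306.50157396 259.61278203]]
```

View pics/w6c.png

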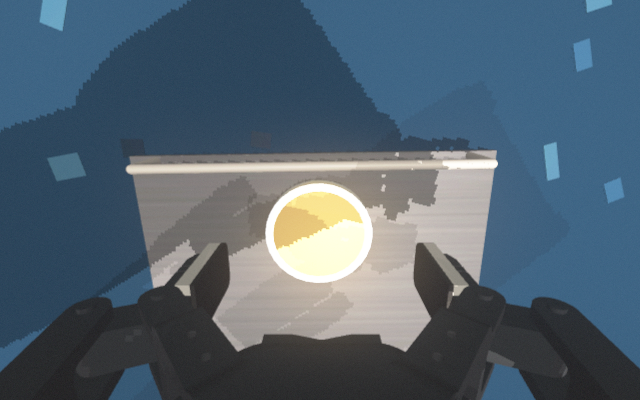

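```bash
python3 -c "
from h import *
p=ctrl.read_camera('wrist'); s=ctrl.get_state(); X=R.from_quat(s['tcp_rot']).as_matrix(); t=s['eef_pos']
E=np.array(p['extrinsics']); o=X.T@(-E[:3,:3].T@E[:3,3]-t)
print('cam in tool',o.round(4))
for u,v in((229,243),(414,243),(180,293),(463,293),(205,243),(436,243)):
    d=X.T@E[:3,:3].T@np.array([(u-p['cx'])/p['fx'],(v-p['cy'])/p['fy'],1])
    for yy in(.0425,.057):
        k=(-np.sign(u-320)*-1*yy-o[1])/d[1]; print(u,v,yy,(o+k*d).round(4))
for u,v in ((319,231),): print(back(p,(u,v),.019))
"
```

```text
cam in tool [ 0.0683  0.0004 -0.152 ]
229 243 0.0425 [ 0.0064 -0.0425 -0.0191]
229 243 0.057 [-0.0145 -0.057   0.0258]
414 243 0.0425 [ 0.0079  0.0425 -0.0221]
414 243 0.057 [-0.0129  0.057   0.0227]
180 293 0.0425 [ 0.0132 -0.0425 -0.0693]
180 293 0.057 [-0.0054 -0.057  -0.0414]
463 293 0.0425 [ 0.0145  0.0425 -0.0711]
463 293 0.057 [-0.004   0.057  -0.0432]
205 243 0.0425 [ 0.0192 -0.0425 -0.0466]
205 243 0.057 [ 0.0026 -0.057  -0.0109]
436 243 0.0425 [ 0.0195  0.0425 -0.047 ]
436 243 0.057 [ 0.0027  0.057  -0.0108]
[ 0.53994172 -0.31219226  0.019     ]
```

```bash
cat >> h.py <<'E'
def tips(p,uvs,x=0):
    s=ctrl.get_state(); X=R.from_quat(s['tcp_rot']).as_matrix(); t=np.array(s['eef_pos']); E=np.array(p['extrinsics'])
    o=X.T@(-E[:3,:3].T@E[:3,3]-t)
    for u,v in uvs:
        d=X.T@E[:3,:3].T@np.array([(u-p['cx'])/p['fx'],(v-p['cy'])/p['fy'],1]); print((o+d*(x-o[0])/d[0]).round(4))
E
python3 -c "
from h import *
p=ctrl.read_camera('scene')
c=proj(p,[[.539,-.3125,.03]])[0].astype(int)
f=lambda u,v:(c[0]-50+u/6,c[1]-40+v/6)
for x in(0,.01):tips(p,[f(238,187),f(358,248)],x)
print(ctrl.nose_length)"
```

```text
[ 0.      0.0509 -0.0179]
[ 0.     -0.045  -0.0237]
[ 0.01    0.0393 -0.0303]
[ 0.01   -0.0551 -0.0359]
0.022
```

The two cameras agree that the open fingertips stand about 20 mm behind the reported TCP, so at z≈0.05. That is higher than the interface text says, so I go down in guarded steps.

To row units: 28 mm is 0.0373, 20 mm is 0.0267.

Emit:
send_rows --rows "0 0 0 0 0 0.0133 1;0 0 0 0 0 0.0267 1;0 0 0 0 0 0.0373 1;0 0 0 0 0 0.0373 1;0 0 0 0 0 0.0373 1"

```text
time: 23.82
eef_pos: [0.5399, -0.313, 0.0008]
tcp_rot: [0.993, 0.114, 0.0, 0.0]
contact_force: [-0.2, -0.1, -0.6]
opening: 0.998
finger_force: 0.0
```

```bash
python3 -c "
from h import *
to(.5390,-.3126,.0,13);print(ctrl.get_state()['contact_force'])
p=ctrl.read_camera('scene');a=p['color'][:,:,::-1]
c=proj(p,[[.539,-.3125,.03]])[0].astype(int)
b=cv2.resize(a[c[1]-40:c[1]+30,c[0]-50:c[0]+50],None,fx=6,fy=6,interpolation=2)
cv2.imwrite('pics/c7.png',b)"
```

```text
yaw 13.13 turnz 0.13 shift [-0.8 -0.6  0.8] | tcp [ 0.5399 -0.313   0.0008] t 23.82
[-0.20769163 -0.14355493 -0.56566669]
```

View pics/c7.png

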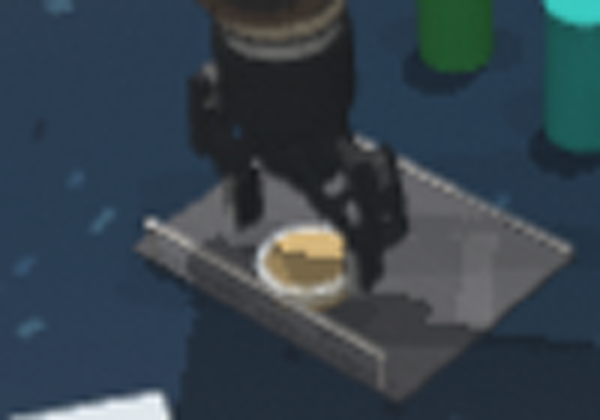

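The TCP is at z≈0.001 with no contact, which confirms the offset. The tips at crop (247,225) and (372,288) are about 20 mm up, so I go down about 9 mm more.

To row units: 9 mm is 0.012, 5 mm is 0.0067.

Emit:
send_rows --rows "0 0 0 0 0 0.0067 1;0 0 0 0 0 0.012 1;0 0 0 0 0 0.012 1;0 0 0 0 0 0.012 1"

```text
time: 24.38
eef_pos: [0.5398, -0.3129, -0.0082]
tcp_rot: [0.993, 0.114, -0.0, -0.0]
contact_force: [-0.2, 0.3, -0.2]
opening: 1.0
finger_force: 0.0
```

Emit:
send_rows --rows "0 0 0 0 0 0 0.6;0 0 0 0 0 0 0.3;0 0 0 0 0 0 0;0 0 0 0 0 0 -1;0 0 0 0 0 0 -1;0 0 0 0 0 0 -1;0 0 0 0 0 0 -1" --grip_force 20

```text
time: 25.25
eef_pos: [0.5401, -0.3131, -0.0078]
tcp_rot: [0.993, 0.114, 0.0, 0.0]
contact_force: [-0.3, 0.7, 3.2]
opening: 0.692
finger_force: 21.9
```

```bash
python3 -c "
from h import *
to(.5390,-.3126,.0,13);print(ctrl.get_state()['contact_force'])
p=ctrl.read_camera('scene');a=p['color'][:,:,::-1]
c=proj(p,[[.539,-.3125,.03]])[0].astype(int)
b=cv2.resize(a[c[1]-40:c[1]+30,c[0]-50:c[0]+50],None,fx=6,fy=6,interpolation=2)
cv2.imwrite('pics/c8.png',b)"
```

```text
yaw 13.13 turnz 0.13 shift [-0.9 -0.7 -7.8] | tcp [ 0.5401 -0.3131 -0.0078] t 25.25
[-0.34649528  0.6758355   3.20151915]
```

To row units: -165 mm is -0.22, -145 mm is -0.1933.

Emit:
send_rows --rows "0 0 0 0 0 -0.0067 -1;0 0 0 0 0 -0.02 -1;0 0 0 0 0 -0.0533 -1;0 0 0 0 0 -0.1 -1;0 0 0 0 0 -0.1467 -1;0 0 0 0 0 -0.1933 -1;0 0 0 0 0 -0.22 -1;0 0 0 0 0 -0.22 -1"

```text
time: 26.3
eef_pos: [0.5405, -0.3135, 0.1587]
tcp_rot: [0.993, 0.114, 0.001, 0.001]
contact_force: [0.7, 0.2, -1.1]
opening: 0.69
finger_force: 21.7
```

```bash
python3 -c "
from h import *
p,o=look('wrist',['dish']);save(p,'w9.png');print(o)
s=ctrl.get_state();print(s['opening'],s['finger_force'],s['contact_force'])
p=ctrl.read_camera('scene')
to(.5305,.3084,.157,13)"
```

```text
{'dish': [(0.97, [0.5428, -0.3126, 0.187], [319, 260])]}
0.6897156614010157 21.696088314056396 [-0.79582188  0.23470935 -0.78855275]
yaw 13.13 turnz 0.13 shift [ 132.8 -606.2   -0.9] | tcp [ 0.5388 -0.3121  0.1547] t 26.45
```

View pics/w9.png

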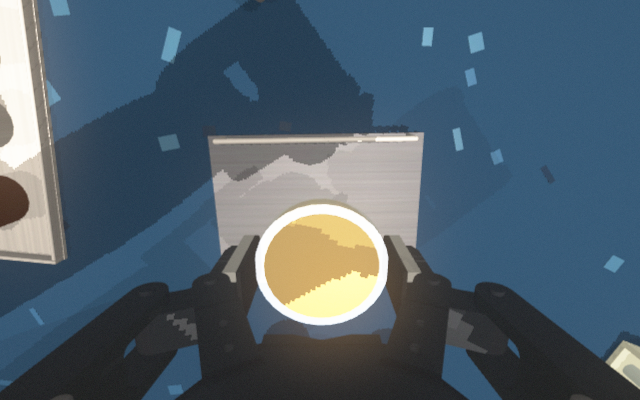

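The dish is held flat and centred at (321,265). I carry it over to the balance.

To row units: -335 mm is -0.4467, -290 mm is -0.3867.

Emit:
send_rows --rows "0 0 0 0.008 -0.0333 0 -1;0 0 0 0.0187 -0.0867 0 -1;0 0 0 0.032 -0.1467 0 -1;0 0 0 0.0453 -0.2067 0 -1;0 0 0 0.0587 -0.2667 0 -1;0 0 0 0.072 -0.3267 0 -1;0 0 0 0.0853 -0.3867 0 -1;0 0 0 0.0987 -0.4467 0 -1"

```text
time: 27.45
eef_pos: [0.5341, 0.0329, 0.1555]
tcp_rot: [0.993, 0.115, -0.001, -0.001]
contact_force: [0.7, 0.4, -0.8]
opening: 0.69
finger_force: 21.7
```

Emit:
send_rows --rows "0 0 0 0.0133 -0.06 0 -1;0 0 0 0.0267 -0.12 0 -1;0 0 0 0.04 -0.18 0 -1;0 0 0 0.0533 -0.24 0 -1;0 0 0 0.0667 -0.3 0 -1;0 0 0 0.0733 -0.3373 0 -1;0 0 0 0.076 -0.3573 0 -1;0 0 0 0.076 -0.3613 0 -1"

```text
time: 28.45
eef_pos: [0.5286, 0.3076, 0.156]
tcp_rot: [0.993, 0.115, -0.001, 0.0]
contact_force: [-0.2, 0.1, -0.4]
opening: 0.689
finger_force: 21.7
```

```bash
python3 -c "
from h import *
p,o=look('wrist',['dish','balance']);save(p,'w10.png');print(o)
s=ctrl.get_state();print(s['opening'],s['finger_force'],s['contact_force'])
to(.5285,.308,.04,13)"
```

```text
{'dish': [(0.69, [0.533, 0.3041, 0.1866], [330, 260])], 'balance': [(0.67, [0.5537, 0.3147, 0.0448], [319, 156])]}
0.6927882400132371 21.71085834503174 [-0.22224807 -0.43625573  0.37887002]
yaw 13.09 turnz 0.09 shift [ -0.5  -2.  116.6] | tcp [0.5295 0.3063 0.1566] t 28.6
```

View pics/w10.png

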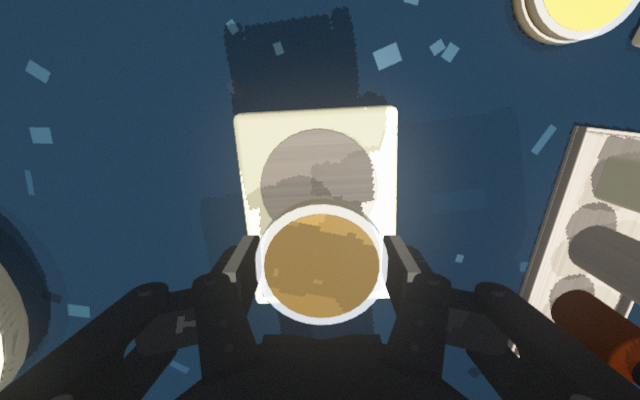

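The pan shows as a circle of radius 57 px centred near (317,185), and the held dish is at (321,265).

```bash
python3 -c "
from h import *
p=ctrl.read_camera('wrist');s=ctrl.get_state()
print('pan',back(p,(317,185),.052),'dish',back(p,(321,265),s['eef_pos'][2]+.027),s['eef_pos'])
e=back(p,(260,181),.052);g=back(p,(374,181),.052);print(np.linalg.norm(e-g),(e+g)/2,back(p,(317,128),.052))"
```

```text
pan [0.53125344 0.31014675 0.052     ] dish [0.52913957 0.30600114 0.18368345] [0.5297119  0.30608939 0.15668345]
0.09650974447210339 [0.53465834 0.31093433 0.052     ] [0.57757345 0.32079408 0.052     ]
```

To row units: 114 mm is 0.152, 113 mm is 0.1507.

Emit:
send_rows --rows "0 0 0 0.0013 -0.0027 0.04 -1;0 0 0 0.0013 -0.0027 0.0867 -1;0 0 0 0.0013 -0.0027 0.1227 -1;0 0 0 0.0013 -0.0027 0.14 -1;0 0 0 0.0013 -0.0027 0.148 -1;0 0 0 0.0013 -0.0027 0.1507 -1;0 0 0 0.0013 -0.0027 0.152 -1;0 0 0 0.0013 -0.0027 0.152 -1"

```text
time: 29.65
eef_pos: [0.5307, 0.3094, 0.0437]
tcp_rot: [0.993, 0.114, 0.001, -0.0]
contact_force: [-0.3, 0.0, -0.3]
opening: 0.691
finger_force: 21.7
```

```bash
python3 -c "
from h import *
p=ctrl.read_camera('scene');a=p['color'][:,:,::-1]
s=ctrl.get_state();print(s['opening'],s['finger_force'],s['contact_force'])
to(.5295,.3088,.04,13)
"
```

```text
0.6932289333096772 21.713701486587524 [-0.34956675  0.17019384  0.41556939]
yaw 13.14 turnz 0.14 shift [-1.2  0.4  3.5] | tcp [0.5306 0.3094 0.0435] t 29.7
```

Lower gently until there is contact, then release.

To row units: 3.5 mm is 0.0047, 2.5 mm is 0.0033.

Emit:
send_rows --rows "0 0 0 -0.0013 0 0.002 -1;0 0 0 -0.0013 0 0.0033 -1;0 0 0 -0.0013 0 0.0047 -1;0 0 0 -0.0013 0 0.0047 -1"

```text
time: 30.2
eef_pos: [0.5291, 0.309, 0.0402]
tcp_rot: [0.993, 0.114, -0.0, 0.0]
contact_force: [-2.5, -1.0, 4.3]
opening: 0.69
finger_force: 22.1
```

To row units: -120 mm is -0.16, -70 mm is -0.0933.

Emit:
send_rows --rows "0 0 0 0 0 0.0007 -1;0 0 0 0 0 0.0007 0.5;0 0 0 0 0 0 1;0 0 0 0 0 0 1;0 0 0 0 0 0 1;0 0 0 0 0 -0.0267 1;0 0 0 0 0 -0.0933 1;0 0 0 0 0 -0.16 1"

```text
time: 31.2
eef_pos: [0.5293, 0.309, 0.1618]
tcp_rot: [0.993, 0.114, 0.0, -0.0]
contact_force: [0.3, -0.1, 0.9]
opening: 0.999
finger_force: 0.0
```

```bash
python3 -c "
from h import *
p,o=look('wrist',['dish','balance']);print(o);w=p['color'][:,:,::-1][80:330,150:480]
t=ctrl.read_camera('top');a=t['color'][:,:,::-1]
a=cv2.resize(a[160:260,150:320],(660,388),interpolation=2)[:, :]
cv2.imwrite('pics/d.png',w)
to(.4464,-.001,.0625,6)"
```

```text
{'dish': [(0.84, [0.5309, 0.3076, 0.07], [323, 190])], 'balance': [(0.83, [0.511, 0.3009, 0.0436], [325, 205])]}
yaw 13.14 turnz 7.14 shift [-152.9  283.3   99. ] | tcp [0.5304 0.3095 0.1625] t 31.4
```

View pics/d.png

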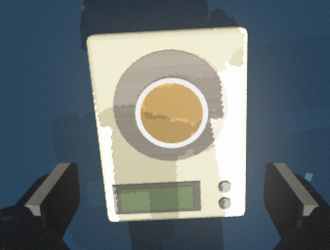

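```bash
python3 -c "
from h import *
p=ctrl.read_camera('wrist')
print(back(p,(320.5,185),.052),back(p,(321.5,193.5),.067))
t=ctrl.read_camera('top');a=t['color'][:,:,::-1]
cv2.imwrite('pics/d2.png',cv2.resize(a[170:250,155:355],None,fx=4,fy=4,interpolation=2))"
```

```text
[0.53193616 0.31037045 0.052     ] [0.52874975 0.308718   0.067     ]
```

View pics/d2.png

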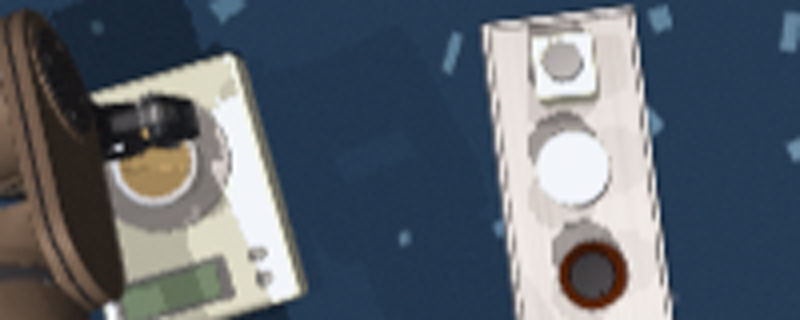

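```bash
python3 -c "
from h import *
p=ctrl.read_camera('top')
for n,u,v,z in(('sq',562,63,.108),('can',573,168,.102),('bot',593,272,.112)): print(n,back(p,(u/4+155-.4,v/4+170-.4),z).round(4))
to(.4470,-.002,.18,6)"
```

```text
sq [0.5933 0.0168 0.108 ]
can [0.5206 0.0097 0.102 ]
bot [ 0.4486 -0.0041  0.112 ]
yaw 13.13 turnz 7.13 shift [-149.7  284.   -21.5] | tcp [0.5282 0.3086 0.158 ] t 31.55
```

Numbers agree: the dish is within about 4 mm of the pan's centre and the containers stand where I left them. I go back for the bottle first.

To row units: 284 mm is 0.3787, 155 mm is 0.2067, 7 degrees is 0.0778.

Emit:
send_rows --rows "0 0 0.0222 -0.02 0.0267 -0.028 1;0 0 0.0444 -0.0467 0.08 -0.028 1;0 0 0.0778 -0.08 0.14 -0.028 1;0 0 0.0778 -0.1133 0.2067 -0.028 1;0 0 0.0778 -0.1467 0.2733 -0.028 1;0 0 0.0778 -0.18 0.34 -0.028 1;0 0 0.0778 -0.2 0.3787 -0.028 1;0 0 0.0778 -0.2 0.3787 -0.028 1"

```text
time: 32.55
eef_pos: [0.4465, -0.003, 0.1789]
tcp_rot: [0.999, 0.051, -0.001, -0.0]
contact_force: [-0.2, 0.2, 0.3]
opening: 0.997
finger_force: 0.0
```

```bash
python3 -c "
from h import *
look('wrist',['bottle']);print(look('wrist',['bottle'])[1])
to(.4475,-.0025,.060,6)"
```

```text
{'bottle': [(0.98, [0.4562, -0.0046, 0.0891], [326, 182])]}
yaw 6.19 turnz 0.19 shift [-1.000e-01  1.800e+00  1.197e+02] | tcp [ 0.4475 -0.0008  0.1797] t 32.75
```

To row units: 119 mm is 0.1587, 105 mm is 0.14.

Emit:
send_rows --rows "0 0 0 0 0.002 0.0467 1;0 0 0 0 0.002 0.1 1;0 0 0 0 0.002 0.14 1;0 0 0 0 0.002 0.1587 1;0 0 0 0 0.002 0.1587 1;0 0 0 0 0.002 0.1587 0;0 0 0 0 0.002 0.1587 -1;0 0 0 0 0.002 0.1587 -1" --grip_force 30

```text
time: 33.75
eef_pos: [0.4491, -0.0033, 0.063]
tcp_rot: [0.999, 0.053, 0.001, 0.0]
contact_force: [-1.6, 1.8, 6.0]
opening: 0.553
finger_force: 30.5
```

Emit:
send_rows --rows "0 0 0 0 0 0 -1;0 0 0 0 0 0 -1;0 0 0 0 0 0 -1" --grip_force 40

```text
time: 34.12
eef_pos: [0.4491, -0.0033, 0.0632]
tcp_rot: [0.999, 0.053, 0.001, 0.0]
contact_force: [-1.7, 1.6, 7.4]
opening: 0.549
finger_force: 39.9
```

```bash
python3 -c "
from h import *
s=ctrl.get_state();print(s['opening'],s['finger_force'],s['contact_force'])
to(.5555,-.3755,.18,13)"
```

```text
0.548910072298517 39.93336263636593 [-1.70015935  1.60805321  7.42354893]
yaw 6.11 turnz -6.89 shift [  66.5  381.5 -116.5] | tcp [ 0.4491 -0.0033  0.0632] t 34.12
```

To row units: 225 mm is 0.3, -116 mm is -0.1547, -7 degrees is -0.0778.

Emit:
send_rows --rows "0 0 0 0 0 -0.0133 -1;0 0 0 0 0 -0.0533 -1;0 0 0 0 0 -0.1067 -1;0 0 -0.0222 0.0067 0.0333 -0.1547 -1;0 0 -0.0444 0.0187 0.1 -0.1547 -1;0 0 -0.0667 0.0307 0.1667 -0.1547 -1;0 0 -0.0778 0.0427 0.2333 -0.1547 -1;0 0 -0.0778 0.0533 0.3 -0.1547 -1" --grip_force 50

```text
time: 35.12
eef_pos: [0.5115, -0.2241, 0.1772]
tcp_rot: [0.993, 0.114, -0.0, -0.0]
contact_force: [0.2, -0.1, -2.5]
opening: 0.543
finger_force: 51.8
```

```bash
python3 -c "
from h import *
s=ctrl.get_state();print(s['opening'],s['finger_force'],s['contact_force'])
to(.5555,-.3755,.0632,13)"
```

```text
0.543205639061804 51.840322898933664 [ 0.17569652 -0.14579679 -2.49195715]
yaw 13.12 turnz 0.12 shift [  8.5 157.5 113.9] | tcp [ 0.5115 -0.2241  0.1772] t 35.12
```

To row units: 157 mm is 0.2093, 135 mm is 0.18.

Emit:
send_rows --rows "0 0 0 0.0027 0.06 0 -1;0 0 0 0.0067 0.12 0 -1;0 0 0 0.0093 0.18 0 -1;0 0 0 0.0107 0.2093 0.0067 -1;0 0 0 0.0107 0.2093 0.06 -1;0 0 0 0.0107 0.2093 0.1067 -1;0 0 0 0.0107 0.2093 0.136 -1;0 0 0 0.0107 0.2093 0.144 -1"

```text
time: 36.12
eef_pos: [0.5541, -0.3728, 0.0673]
tcp_rot: [0.993, 0.114, -0.001, -0.001]
contact_force: [0.6, 0.7, -1.7]
opening: 0.543
finger_force: 51.9
```

Emit:
send_rows --rows "0 0 0 0 0 0.0013 -1;0 0 0 0 0 0.0027 -1;0 0 0 0 0 0.0027 -1"

```text
time: 36.5
eef_pos: [0.5558, -0.3742, 0.0688]
tcp_rot: [0.993, 0.114, 0.001, 0.001]
contact_force: [-0.7, 0.7, -2.4]
opening: 0.545
finger_force: 51.9
```

```bash
python3 -c "
from h import *
s=ctrl.get_state();print(s['opening'],s['finger_force'],s['contact_force'])
to(.5555,-.3755,.0632,13)"
```

```text
0.5454175974590678 51.89958292990923 [-0.70281843  0.65117046 -2.35393549]
yaw 13.14 turnz 0.14 shift [-0.6  1.2  5.6] | tcp [ 0.5558 -0.3742  0.0688] t 36.5
```

Still hanging about 4 to 5 mm up, so lower it.

To row units: 5 mm is 0.0067, 3.5 mm is 0.0047.

Emit:
send_rows --rows "0 0 0 0 0.0013 0.0027 -1;0 0 0 0 0.0013 0.0047 -1;0 0 0 0 0.0013 0.0067 -1;0 0 0 0 0.0013 0.0067 -1"

```text
time: 37.0
eef_pos: [0.5556, -0.3748, 0.0634]
tcp_rot: [0.993, 0.114, 0.0, 0.0]
contact_force: [-1.1, 1.4, 4.9]
opening: 0.546
finger_force: 52.6
```

To row units: -115 mm is -0.1533, -80 mm is -0.1067.

Emit:
send_rows --rows "0 0 0 0 0 0 1;0 0 0 0 0 0 1;0 0 0 0 0 0 1;0 0 0 0 0 0 1;0 0 0 0 0 -0.04 1;0 0 0 0 0 -0.1067 1;0 0 0 0 0 -0.1533 1;0 0 0 0 0 -0.1533 1"

```text
time: 38.0
eef_pos: [0.5572, -0.3763, 0.1822]
tcp_rot: [0.993, 0.114, 0.003, 0.003]
contact_force: [-0.5, -0.0, -0.6]
opening: 1.001
finger_force: 0.0
```

```bash
python3 -c "
from h import *
print(look('top',['bottle','canister'])[1]); print(look('wrist',['bottle'])[1])
p=ctrl.read_camera('wrist');save(p,'w11.png')
to(.5206,.0095,.060,6)"
```

```text
{'bottle': [], 'canister': [(0.85, [0.5226, 0.0062, 0.1011], [299, 210]), (0.62, [0.3333, -0.4519, 0.0986], [464, 277]), (0.32, [0.4914, 0.0031, 0.0019], [301, 223])]}
{'bottle': [(0.85, [0.563, -0.3775, 0.09], [327, 184])]}
yaw 13.13 turnz 7.13 shift [  54.4 -380.7  116. ] | tcp [ 0.5545 -0.3739  0.1749] t 38.3
```

To row units: -378 mm is -0.504, -330 mm is -0.44, 7 degrees is 0.0778.

Emit:
send_rows --rows "0 0 0.0222 0.0067 -0.04 0 1;0 0 0.0444 0.0147 -0.1067 0 1;0 0 0.0667 0.0253 -0.1733 0 1;0 0 0.0778 0.0347 -0.24 0 1;0 0 0.0778 0.044 -0.3067 0 1;0 0 0.0778 0.0533 -0.3733 0 1;0 0 0.0778 0.0627 -0.44 0 1;0 0 0.0778 0.072 -0.504 0 1"

```text
time: 39.3
eef_pos: [0.5211, 0.0074, 0.1762]
tcp_rot: [0.999, 0.053, -0.001, -0.0]
contact_force: [0.3, 0.2, -0.8]
opening: 0.997
finger_force: 0.0
```

```bash
python3 -c "
from h import *
look('wrist',['canister']);print(look('wrist',['canister'])[1])
to(.5206,.0095,.060,6)"
```

```text
{'canister': [(0.92, [0.527, 0.0105, 0.1016], [320, 189])]}
yaw 6.25 turnz 0.25 shift [ -0.4  -3.2 116.5] | tcp [0.5215 0.0064 0.1765] t 39.5
```

To row units: 116 mm is 0.1547, 103 mm is 0.1373.

Emit:
send_rows --rows "0 0 0 0 -0.004 0.0467 1;0 0 0 0 -0.004 0.1 1;0 0 0 0 -0.004 0.1373 1;0 0 0 0 -0.004 0.1547 1;0 0 0 0 -0.004 0.1547 1;0 0 0 0 -0.004 0.1547 0;0 0 0 0 -0.004 0.1547 -1;0 0 0 0 -0.004 0.1547 -1" --grip_force 30

```text
time: 40.5
eef_pos: [0.523, 0.0085, 0.063]
tcp_rot: [0.999, 0.054, 0.002, 0.0]
contact_force: [0.5, -0.1, 3.4]
opening: 0.593
finger_force: 31.0
```

Emit:
send_rows --rows "0 0 0 0 0 0 -1;0 0 0 0 0 0 -1;0 0 0 0 0 0 -1" --grip_force 40

```text
time: 40.88
eef_pos: [0.5231, 0.0085, 0.063]
tcp_rot: [0.999, 0.054, 0.002, 0.0]
contact_force: [-0.6, -0.8, 5.9]
opening: 0.598
finger_force: 40.5
```

```bash
python3 -c "
from h import *
s=ctrl.get_state();print(s['opening'],s['finger_force'],s['contact_force'])
to(.4697,-.3255,.18,13)"
```

```text
0.5977297587907082 40.53208529949188 [-0.55114635 -0.80722292  5.92456576]
yaw 6.15 turnz -6.85 shift [ -88.5  326.5 -116.9] | tcp [0.5231 0.0085 0.063 ] t 40.88
```

To row units: 230 mm is 0.3067, -116 mm is -0.1547, -7 degrees is -0.0778.

Emit:
send_rows --rows "0 0 0 0 0 -0.0133 -1;0 0 0 0 0 -0.0533 -1;0 0 0 0 0 -0.1067 -1;0 0 -0.0222 -0.0107 0.04 -0.1547 -1;0 0 -0.0444 -0.0293 0.1067 -0.1547 -1;0 0 -0.0667 -0.0467 0.1733 -0.1547 -1;0 0 -0.0778 -0.0653 0.24 -0.1547 -1;0 0 -0.0778 -0.0827 0.3067 -0.1547 -1" --grip_force 50

```text
time: 41.88
eef_pos: [0.4835, -0.2276, 0.1768]
tcp_rot: [0.993, 0.114, -0.0, -0.001]
contact_force: [0.3, 0.4, -1.9]
opening: 0.592
finger_force: 52.6
```

```bash
python3 -c "
from h import *
s=ctrl.get_state();print(s['opening'],s['finger_force'],s['contact_force'])
to(.4705,-.3255,.0630,13)"
```

```text
0.5918013318845629 52.635451555252075 [ 0.26534527  0.36625703 -1.88221582]
yaw 13.14 turnz 0.14 shift [-34.8  92.5 113.7] | tcp [ 0.4835 -0.2276  0.1768] t 41.88
```

To row units: 110 mm is 0.1467, 106 mm is 0.1413.

Emit:
send_rows --rows "0 0 0 -0.0227 0.06 0 -1;0 0 0 -0.0453 0.12 0 -1;0 0 0 -0.0467 0.1227 0.0267 -1;0 0 0 -0.0467 0.1227 0.08 -1;0 0 0 -0.0467 0.1227 0.1227 -1;0 0 0 -0.0467 0.1227 0.1413 -1;0 0 0 -0.0467 0.1227 0.1467 -1;0 0 0 -0.0467 0.1227 0.1467 -1"

```text
time: 42.88
eef_pos: [0.4721, -0.3243, 0.0682]
tcp_rot: [0.993, 0.115, 0.0, 0.001]
contact_force: [0.5, 0.1, -1.4]
opening: 0.592
finger_force: 52.7
```

```bash
python3 -c "
from h import *
s=ctrl.get_state();print(s['opening'],s['finger_force'],s['contact_force'])
to(.4705,-.3255,.0630,13)"
```

```text
0.5915540011010615 52.74262189865112 [ 0.47555394  0.11326602 -1.44893823]
yaw 13.16 turnz 0.16 shift [-1.8  0.8  5.2] | tcp [ 0.4721 -0.3243  0.0682] t 42.88
```

To row units: 5 mm is 0.0067, 3.5 mm is 0.0047.

Emit:
send_rows --rows "0 0 0 -0.0013 0.0013 0.0027 -1;0 0 0 -0.0013 0.0013 0.0047 -1;0 0 0 -0.0013 0.0013 0.0067 -1;0 0 0 -0.0013 0.0013 0.0067 -1"

```text
time: 43.38
eef_pos: [0.4711, -0.3256, 0.0632]
tcp_rot: [0.993, 0.114, 0.0, 0.0]
contact_force: [0.1, 0.0, 2.9]
opening: 0.591
finger_force: 52.9
```

To row units: -115 mm is -0.1533, -80 mm is -0.1067.

Emit:
send_rows --rows "0 0 0 0 0 0 1;0 0 0 0 0 0 1;0 0 0 0 0 0 1;0 0 0 0 0 0 1;0 0 0 0 0 -0.04 1;0 0 0 0 0 -0.1067 1;0 0 0 0 0 -0.1533 1;0 0 0 0 0 -0.1533 1"

```text
time: 44.38
eef_pos: [0.4724, -0.327, 0.1815]
tcp_rot: [0.993, 0.114, 0.003, 0.003]
contact_force: [0.3, 0.5, 0.2]
opening: 0.994
finger_force: 0.0
```

```bash
python3 -c "
from h import *
look('wrist',['canister']); print(look('wrist',['canister'])[1])
to(.5945,.0168,.066,6)"
```

```text
{'canister': [(0.84, [0.351, -0.4351, 0.0493], [397, 312]), (0.75, [0.4744, -0.3241, 0.1001], [320, 192]), (0.74, [0.3378, -0.3312, 0.0566], [297, 308])]}
yaw 13.13 turnz 7.13 shift [ 199.1 -303.7  109.8] | tcp [ 0.4698 -0.3245  0.1752] t 44.58
```

To row units: -303 mm is -0.404, 199 mm is 0.2653, 7 degrees is 0.0778.

Emit:
send_rows --rows "0 0 0.0222 0.0213 -0.0333 -0.0053 1;0 0 0.0444 0.056 -0.0867 -0.0053 1;0 0 0.0667 0.0933 -0.1427 -0.0053 1;0 0 0.0778 0.1307 -0.2 -0.0053 1;0 0 0.0778 0.168 -0.256 -0.0053 1;0 0 0.0778 0.2053 -0.3133 -0.0053 1;0 0 0.0778 0.2427 -0.3707 -0.0053 1;0 0 0.0778 0.2653 -0.404 -0.0053 1"

```text
time: 45.58
eef_pos: [0.595, 0.0174, 0.179]
tcp_rot: [0.999, 0.054, -0.002, -0.0]
contact_force: [-0.2, -0.2, -0.3]
opening: 1.001
finger_force: 0.0
```

```bash
python3 -c "
from h import *
look('wrist',['square_bottle']);print(look('wrist',['square_bottle'])[1])
to(.5945,.0168,.066,6)"
```

```text
{'square_bottle': [(0.56, [0.6046, 0.0184, 0.0864], [321, 180])]}
yaw 6.2 turnz 0.2 shift [  0.3  -1.6 113.5] | tcp [0.5948 0.0152 0.1795] t 45.77
```

To row units: 114 mm is 0.152, 102 mm is 0.136.

Emit:
send_rows --rows "0 0 0 0 -0.002 0.0467 1;0 0 0 0 -0.002 0.1 1;0 0 0 0 -0.002 0.136 1;0 0 0 0 -0.002 0.152 1;0 0 0 0 -0.002 0.152 1;0 0 0 0 -0.002 0.152 0;0 0 0 0 -0.002 0.152 -1;0 0 0 0 -0.002 0.152 -1" --grip_force 30

```text
time: 46.78
eef_pos: [0.5965, 0.0164, 0.0689]
tcp_rot: [0.999, 0.054, 0.001, 0.0]
contact_force: [-2.0, 1.0, 4.0]
opening: 0.501
finger_force: 30.7
```

Emit:
send_rows --rows "0 0 0 0 0 0 -1;0 0 0 0 0 0 -1;0 0 0 0 0 0 -1" --grip_force 40

```text
time: 47.15
eef_pos: [0.5965, 0.0165, 0.069]
tcp_rot: [0.999, 0.054, 0.001, 0.0]
contact_force: [-1.9, 0.7, 5.6]
opening: 0.496
finger_force: 40.2
```

```bash
python3 -c "
from h import *
s=ctrl.get_state();print(s['opening'],s['finger_force'],s['contact_force'])
to(.519,-.2405,.18,6)"
```

```text
0.49555177844575965 40.19853115081787 [-1.87020003  0.67896732  5.59930433]
yaw 6.14 turnz 0.14 shift [-104.3  247.2 -111.1] | tcp [0.5965 0.0165 0.069 ] t 47.15
```

To row units: 215 mm is 0.2867, 168 mm is 0.224.

Emit:
send_rows --rows "0 0 0 0 0 -0.0133 -1;0 0 0 0 0 -0.0533 -1;0 0 0 0 0 -0.1067 -1;0 0 0 -0.0133 0.0333 -0.1493 -1;0 0 0 -0.04 0.096 -0.1493 -1;0 0 0 -0.0667 0.16 -0.1493 -1;0 0 0 -0.0933 0.224 -0.1493 -1;0 0 0 -0.12 0.2867 -0.1493 -1" --grip_force 50

```text
time: 48.15
eef_pos: [0.5278, -0.2081, 0.1787]
tcp_rot: [0.999, 0.054, -0.0, -0.0]
contact_force: [0.3, 0.1, -1.9]
opening: 0.492
finger_force: 51.2
```

Emit:
send_rows --rows "0 0 0 -0.0173 0.0427 0 -1;0 0 0 -0.0173 0.0427 0.0267 -1;0 0 0 -0.0173 0.0427 0.08 -1;0 0 0 -0.0173 0.0427 0.12 -1;0 0 0 -0.0173 0.0427 0.1387 -1;0 0 0 -0.0173 0.0427 0.144 -1;0 0 0 -0.0173 0.0427 0.144 -1;0 0 0 -0.0173 0.0427 0.144 -1"

```text
time: 49.15
eef_pos: [0.5205, -0.2407, 0.0728]
tcp_rot: [0.999, 0.054, 0.001, 0.001]
contact_force: [0.8, 0.3, -3.0]
opening: 0.495
finger_force: 51.2
```

```bash
python3 -c "
from h import *
s=ctrl.get_state();print(s['opening'],s['finger_force'],s['contact_force'])
to(.5205,-.2405,.069,6)"
```

```text
0.49454602029224104 51.23640954494476 [ 0.75560143  0.27810899 -2.99223109]
yaw 6.14 turnz 0.14 shift [ 0.1 -0.2  3.8] | tcp [ 0.5205 -0.2407  0.0728] t 49.15
```

To row units: 4 mm is 0.0053, 3 mm is 0.004.

Emit:
send_rows --rows "0 0 0 0 0 0.0027 -1;0 0 0 0 0 0.004 -1;0 0 0 0 0 0.0053 -1;0 0 0 0 0 0.0053 -1"

```text
time: 49.65
eef_pos: [0.5202, -0.2404, 0.0692]
tcp_rot: [0.999, 0.053, 0.0, 0.0]
contact_force: [-2.5, 1.2, 6.3]
opening: 0.494
finger_force: 52.1
```

To row units: -130 mm is -0.1733, -80 mm is -0.1067.

Emit:
send_rows --rows "0 0 0 0 0 0 1;0 0 0 0 0 0 1;0 0 0 0 0 0 1;0 0 0 0 0 0 1;0 0 0 0 0 -0.04 1;0 0 0 0 0 -0.1067 1;0 0 0 0 0 -0.1733 1;0 0 0 0 0 -0.1733 1"

```text
time: 50.65
eef_pos: [0.5222, -0.242, 0.2033]
tcp_rot: [0.999, 0.053, 0.004, 0.003]
contact_force: [0.1, -0.1, 0.1]
opening: 0.995
finger_force: 0.0
```

```bash
python3 -c "
from h import *
look('wrist',['square_bottle'])
print(look('wrist',['square_bottle'])[1])
to(.5195,-.3005,.3003,13)"
```

```text
{'square_bottle': [(0.6, [0.5245, -0.2418, 0.0828], [323, 179])]}
yaw 6.13 turnz -6.87 shift [  -5.8   60.5 -105. ] | tcp [ 0.5186 -0.2396  0.1954] t 50.85
```

I return to the first viewing pose and compare with the starting picture by numbers.

To row units: -105 mm is -0.14, -90 mm is -0.12, -7 degrees is -0.0778.

Emit:
send_rows --rows "0 0 -0.0778 0 0.0133 -0.0667 1;0 0 -0.0778 -0.004 0.0533 -0.12 1;0 0 -0.0778 -0.008 0.08 -0.14 1;0 0 -0.0778 -0.008 0.08 -0.14 1;0 0 -0.0778 -0.008 0.08 -0.14 1;0 0 -0.0778 -0.008 0.08 -0.14 1"

```text
time: 51.6
eef_pos: [0.5195, -0.2992, 0.3001]
tcp_rot: [0.993, 0.115, -0.001, -0.001]
contact_force: [-0.6, 0.6, -0.3]
opening: 0.999
finger_force: 0.0
```

```bash
python3 -c "
from h import *
N='bottle canister square_bottle rack'.split()
p,o=look('wrist',N);save(p,'w12.png')
for n in N:print(n,*o[n])
a=cv2.imread('pics/w1.png');b=p['color'][:,:,::-1].copy()
q=dict(p);q['extrinsics']=np.load('w1E.npy')
for n,(x0,y0,x1,y1),z in(('bot cap',(380,138,414,174),.112),('can lid',(309,191,360,239),.102),('sq',(252,133,300,180),.09)):
    r=cv2.matchTemplate(b[y0-25:y1+25,x0-25:x1+25],a[y0:y1,x0:x1],cv2.TM_CCOEFF_NORMED);_,m,_,l=cv2.minMaxLoc(r)
    c=np.array([(x0+x1)/2,(y0+y1)/2]);d=np.array(l)-25
    print(n,round(m,2),d,((back(p,c+d,z)-back(q,c,z))*1000).round(1))
t,o=look('top',N+['dish','balance'])
for n in o:print(n,*o[n])
print(ctrl.get_state()['contact_force'])
g=t['color'].astype(int)[150:260,150:260]; m=((g[:,:,0]-g[:,:,2]>40)).astype('uint8')
n,l,st,ce=cv2.connectedComponentsWithStats(m);i=1+st[1:,4].argmax();print('dish',st[i],back(t,ce[i]+150,.067))
"
```

```text
bottle (0.69, [0.5591, -0.3674, 0.087], [386, 144])
canister (0.79, [0.4761, -0.3217, 0.1036], [331, 206]) (0.64, [0.3329, -0.3297, 0.0907], [311, 303]) (0.59, [0.3447, -0.4401, 0.0892], [393, 311])
square_bottle (0.98, [0.525, -0.244, 0.0876], [276, 148])
rack (0.55, [0.5083, -0.3062, 0.0081], [324, 162])
bot cap 0.98 [-1  0] [-3.  -0.2  0. ]
can lid 0.99 [-1 -2] [-0.4  0.5  0. ]
sq 0.97 [-1 -3] [0.6 0.4 0. ]
bottle (0.21, [0.517, -0.2308, 0.084], [383, 212])
canister (0.59, [0.3299, -0.4443, 0.0986], [462, 279])
square_bottle (0.64, [0.7352, 0.1466, 0.0314], [252, 141]) (0.6, [0.516, -0.2326, 0.0864], [383, 212])
rack (0.78, [0.5023, -0.2773, 0.0074], [394, 218])
dish (0.77, [0.5316, 0.3097, 0.0698], [192, 209])
balance (0.72, [0.492, 0.294, 0.0394], [200, 223]) (0.62, [0.7361, 0.1436, 0.0316], [253, 140])
[0.2478931  0.10959023 0.31808364]
dish [ 35  52  18  18 252] [0.52920295 0.30827032 0.067     ]
```

The containers are within about 3 mm of their starting places, and the dish is within about 2 mm of the pan's centre as measured from the top camera. I hand the job in.

```bash
python3 -c "
from plant import ctrl
print(ctrl.sign_off())"
```

```text
the job is handed in; nothing more can be done
None
```

I handed the job in at about 52 s with the dish within about 4 mm of the pan's centre and all three containers back upright within about 3 mm of their starting places; the sign-off gave no verdict, and I viewed 16 pictures, two over the limit of 14.

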